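# Put the canisters back on their own stands

### The job

After the wipe-down the three kitchen canisters were put back on each other's stands. Move each onto the stand of its own shape - round on round, square on square, oblong on oblong - upright, centred, and lined up with the sides of its stand; the empty wooden board is free for parking one on the way. Do not tip a canister over, and leave the tumbler, the sauce jar and the bowl where they stand.

Things in the scene. Friction and masses are not known exactly. Their poses are not given: they have to be found in the camera images.
- round_tin_center (a point): (all sizes in mm) round steel canister with a white lid, diameter 62 at the lid (60 below it), 82 high, 0.2 to 0.4 kg; the point is its centre, 41 above its underside; z is its upward axis. At the start it stands on the square stand
- square_tin_center (a point): square steel canister with a white lid, 58 x 58 at the lid (56 x 56 below it), 70 high, 0.2 to 0.4 kg; the point is its centre, 35 above its underside; x and y run along its sides, z up. At the start it stands on the oblong stand
- oblong_tin_center (a point): oblong steel canister with a white lid, 100 long (its x) and 46 wide (its y) at the lid, 2 less below it, 62 high, 0.2 to 0.4 kg; the point is its centre, 31 above its underside; z up. At the start it stands on the round stand
- round_stand: round flat stand fixed to the table, black rubber top with a thin steel edge, diameter 130, 6 high, no rim. Its origin is the centre of its underside, z up.
- square_stand: square flat stand fixed to the table, black rubber top with a thin steel edge, 118 x 118, 6 high, no rim. Its x and y run along its sides. Its origin is the centre of its underside, z up.
- oblong_stand: oblong flat stand fixed to the table, black rubber top with a thin steel edge, 166 long (its x) and 96 wide (its y), 6 high, no rim. Its origin is the centre of its underside, z up.
- spare_board: small flat wooden board fixed to the table, 110 (its x) x 100 (its y), 6 high, with a stub handle that reaches 80 from its centre along its +x; empty at the start: the free spot, on which any canister can wait. Its origin is the centre of the 110 x 100 part's underside, z up.
- tumbler: bystander: open metal cup, 66 wide at the rim, 80 high, loose. Its origin is the centre of its underside, z up.
- sauce_jar: bystander: brown glass jar with a black cap, 54 wide, 100 high, loose. Its origin is the centre of its underside, z up.
- bowl: bystander: white bowl, 100 wide, 45 high, loose. Its origin is the centre of its underside, z up.
Things that resemble listed ones, but are neither listed nor needed, are in the scene too. Leave any purple look-alike of the round_stand alone. What is shaped like the part that bears round_tin_center but yellow is not meant.

How it is judged:
At the end, for the whole second after the job is handed in: Each canister stands upright (within 7 degrees) and at rest on the stand of its own shape, its centre within 15 mm of the stand's centre; the sides of the square one and the long side of the oblong one are within 15 degrees of their stands' sides (either way round) (horizontal distance between round_tin_center and round_stand below 0.015 m and z of round_tin_center in the frame of round_stand between 0.041 and 0.053 m and angle between each of round_tin_center, square_tin_center, oblong_tin_center's own z axis and vertical below 0.12 rad and linear speed of each of round_tin, square_tin, oblong_tin below 0.02 m/s and horizontal distance between square_tin_center and square_stand below 0.015 m and z of square_tin_center in the frame of square_stand between 0.035 and 0.047 m and horizontal distance between oblong_tin_center and oblong_stand below 0.015 m and z of oblong_tin_center in the frame of oblong_stand between 0.031 and 0.043 m and (angle between the x axis of square_tin_center and the x axis of square_stand, either way round below 0.26 rad or angle between the x axis of square_tin_center and the y axis of square_stand, either way round below 0.26 rad) and angle between the x axis of oblong_tin_center and the x axis of oblong_stand, either way round below 0.26 rad); the robot touches nothing.
It fails at once if a canister is tipped over (more than 35 degrees) (angle between any of round_tin_center, square_tin_center, oblong_tin_center's own z axis and vertical above 0.61 rad).
It fails at once if the tumbler is pushed more than 30 mm or knocked over (distance of tumbler from where it was at the start of the episode above 0.03 m or angle between tumbler's own z axis and vertical above 0.5 rad).
It fails at once if the sauce jar is pushed more than 30 mm or knocked over (distance of sauce_jar from where it was at the start of the episode above 0.03 m or angle between sauce_jar's own z axis and vertical above 0.5 rad).
It fails at once if the bowl is pushed more than 30 mm or knocked over (distance of bowl from where it was at the start of the episode above 0.03 m or angle between bowl's own z axis and vertical above 0.5 rad).
It also fails if it takes over 112 s, if anything falls off the work surface, if the arm or the gripper's body presses on something with over 40 N, if the wrist force passes 120 N, or if a joint passes its speed limit or range.

### The arm

A 7-joint arm with a two-finger parallel gripper is mounted at the origin on the work surface. World frame = base frame: x ahead of the robot, y to its left, z up, the work surface at z = 0. Lengths are in m, angles in rad, forces in N, time in s.
With the tool pointing down it reaches from about 0.35 to 0.9 m from the base axis. Payload 7.2 kg.
Tool frame: the origin (TCP) lies between the finger pads; the fingertips stand 25 mm ahead of it and the grasp point (between the pads) lies 6 mm ahead of it; z points along the fingers, y is the direction in which the jaws open and shut (so a half turn about z gives the same grasp; the last joint's range is limited). The gripper opens to 85 mm and grips with 20 to 120 N. Pads are 22 mm wide; open, the fingers measure 114 mm over their backs; the gripper's body (76 mm by 85 mm) begins 54 mm behind the grasp point. The pads swing forward as they close: fully open they stand 13 mm farther back than shut.
Start: joints at [-1.197, 0.411, -0.013, 1.596, 0.006, 1.134, -0.082], TCP at [0.267, 0.565, 0.227] pointing down, gripper open.
Joint ranges: [-2.95, 2.95], [-0.29, 1.99], [-1.47, 1.44], [0.14, 2.54], [-1.03, 4.17], [0.13, 1.85], [-2.86, 2.86]. Speed limits (rad/s): [2.39, 2.39, 3.01, 3.01, 3.14, 3.14, 3.14].

### API

Orientations are given as a unit quaternion [w, x, y, z].
In Python, from bench import ctrl, camera gives the robot as it stands.
- The arm moves only by the tool drive_tool, never from a script. Its arguments are lists of equal length, an entry for each row: "offset": the shift along the tool's x, y, z in mm, a list of three; "twist": the turn, a rotation vector about the tool's x, y, z in rad, a list of three; "claw": the closure, from 0 (fully open) to 1 (shut). A call has 1 to 5 rows; each row shifts and turns the commanded pose from where the row before left it, along the tool's axes as they then stand; what a row does not reach is not made up. A row lasts 1/10 s, in which the tool goes at most 50 mm and 8.59 degrees, less where a joint would pass 70% of its speed; a pose out of reach is approached as far as the arm can. A call with a gripper value outside its range is refused whole. The fingers move at their own pace and stop on an object; "force" is the grip in N (left out, the last holds). Time passes only in rows, so rows that do not move let the fingers close. It gives the time, the measured TCP pose, the force and the opening at its end, in the units of the state.
- ctrl.get_state(): the state, without advancing time (a new reading comes with each control period).
- camera(name): name is "scene" or "top" or "wrist"; returns a dict with "img" (420x560x3 uint8, blue, green, red), "intrinsics" (3x3 intrinsics, pixels), "camera_from_world" (4x4, takes a point from world to camera coordinates); the wrist camera has in their place "mount" (4x4, takes a point from camera to tool coordinates, whose origin is the TCP and whose axes are the flange's). Camera axes: x right, y up, looking along -z (the intrinsics and any distortion apply to the point x, -y, -z); pixel columns grow to the right and rows downward; lengths in m; the calibration is good to about 2 mm. A picture is of the moment at which its call begins: read the wrist's pose just before it. There is no depth.
- ctrl.finish_job(): hands the job in, once; it reports no verdict.
The state is a dict: "t": time; "joint_positions": joint angles; "joint_vel": joint speeds; "joint_torque": joint torques, N m; "eef_pos": TCP position; "ee_rot": TCP orientation; "contact_force": force on the tool from outside, world axes, zero at the start; "torque": the same for the moment, N m; "gripper_width": finger opening in m.
Only numpy, scipy, OpenCV 4.12 (cv2) and the standard library are available. Lean on these libraries where they do the work, as an engineer would, in place of code of your own. Each camera call takes 0.05 s, during which the arm holds its last target.

## Working session

There is one attempt and no reset: what is moved stays moved. The work goes in short steps, Python scripts to look and compute and a tool call to move; the robot and the scene stay as the last step left them, time stands still between calls to the robot, and variables do not carry over. Pictures are saved under pics/ and viewed, and the job is handed in when it is done.

Besides the shell and the picture viewer there is one more tool, called after "Request:" as name(argument=value, ...) on one line, values as JSON. drive_tool: Moves the arm, as the interface text tells. Its arguments: {"type":"object","properties":{"offset":{"type":"array","items":{"type":"array","items":{"type":"number"}}},"twist":{"type":"array","items":{"type":"array","items":{"type":"number"}}},"claw":{"type":"array","items":{"type":"number"}},"force":{"type":"number"}},"required":["offset","twist","claw"]}

```bash
mkdir -p pics; ls
python3 - <<'E'
from bench import ctrl, camera
import cv2,numpy as np
s=ctrl.get_state()
for k in s: print(k,np.round(s[k],3).tolist())
for n in("scene","top","wrist"):
    c=camera(n); cv2.imwrite(f"pics/{n}0.png",c["img"])
    for k in c:
        if k!="img": print(n,k,np.round(c[k],4).tolist())
E
```

```text
pics
t 0.0
joint_positions [-1.197, 0.412, -0.013, 1.597, 0.006, 1.134, -0.082]
joint_vel [-0.001, 0.002, -0.0, -0.001, 0.001, -0.001, -0.001]
joint_torque [0.001, -60.063, 0.683, -29.941, 0.014, 0.011, 0.0]
eef_pos [0.267, 0.565, 0.226]
ee_rot [-0.0, 0.219, 0.976, -0.001]
contact_force [-0.296, 0.233, -0.806]
torque [-0.035, -0.027, 0.012]
gripper_width 0.085
scene intrinsics [[463.813, 0.0, 286.6635], [0.0, 463.813, 204.713], [0.0, 0.0, 1.0]]
scene camera_from_world [[0.833, 0.5533, -0.0068, -0.4869], [-0.3721, 0.5692, 0.7332, 0.1092], [0.4095, -0.6082, 0.68, -1.4598], [0.0, 0.0, 0.0, 1.0]]
top intrinsics [[387.6336, 0.0, 279.8761], [0.0, 387.6336, 208.7164], [0.0, 0.0, 1.0]]
top camera_from_world [[-0.0243, -0.9996, -0.0114, 0.0486], [0.9925, -0.0255, 0.1199, -0.5468], [-0.1201, -0.0084, 0.9927, -1.0412], [0.0, 0.0, 0.0, 1.0]]
wrist intrinsics [[341.1458, 0.0, 281.8963], [0.0, 341.1458, 208.3146], [0.0, 0.0, 1.0]]
wrist mount [[-0.0001, 0.9586, 0.2846, 0.0716], [1.0, 0.0001, 0.0002, 0.0016], [0.0001, 0.2846, -0.9586, -0.146], [0.0, 0.0, 0.0, 1.0]]
```

View pics/top0.png

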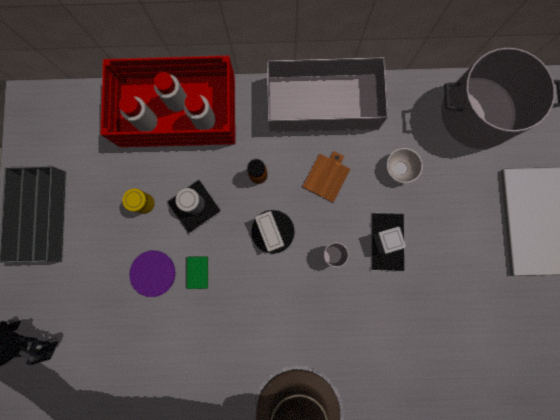

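View pics/scene0.png

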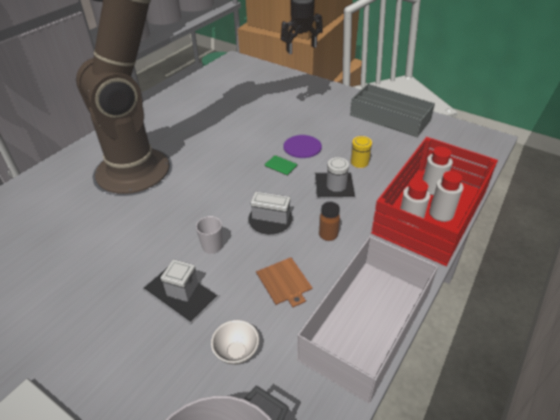

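View pics/wrist0.png

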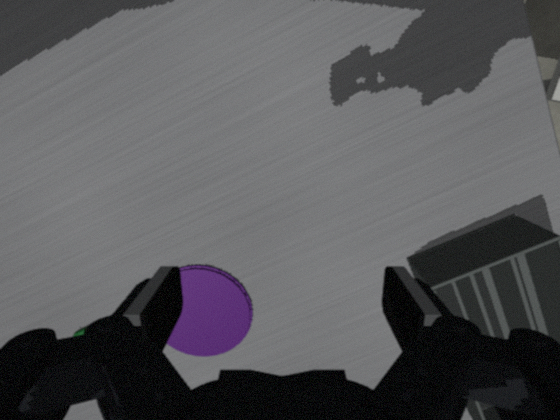

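Top view: round tin (187,203) on the square stand (193,206), oblong tin (269,231) on the round stand (273,231), and square tin (392,240) on the oblong stand (388,241). The board is at (327,178) with its handle up. Look-alikes are the yellow canister (135,201) and the purple disc (152,273). The black disc and the steel, white-lidded canister fit the description. I'll check this in an enlarged crop.

```bash
cat > h.py <<'E'
import numpy as np,cv2
def ray(c,u,v):
    K=c["intrinsics"];M=c["camera_from_world"]
    d=np.array([(u-K[0,2])/K[0,0],-(v-K[1,2])/K[1,1],-1.0])
    R=M[:3,:3];o=-R.T@M[:3,3]
    return o,R.T@d
def onplane(c,u,v,z):
    o,d=ray(c,u,v); return o+d*(z-o[2])/d[2]
def proj(c,p):
    K=c["intrinsics"];M=c["camera_from_world"];q=M[:3,:3]@p+M[:3,3]
    return K[0,0]*q[0]/-q[2]+K[0,2], K[1,1]*(-q[1])/-q[2]+K[1,2]
E
python3 - <<'E'
import cv2
im=cv2.imread("pics/top0.png")
cv2.imwrite("pics/crop0.png",cv2.convertScaleAbs(cv2.resize(im[130:290,110:440],None,fx=2.4,fy=2.4,interpolation=cv2.INTER_CUBIC),alpha=1.6))
E
```

```text
(no output)
```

View pics/crop0.png

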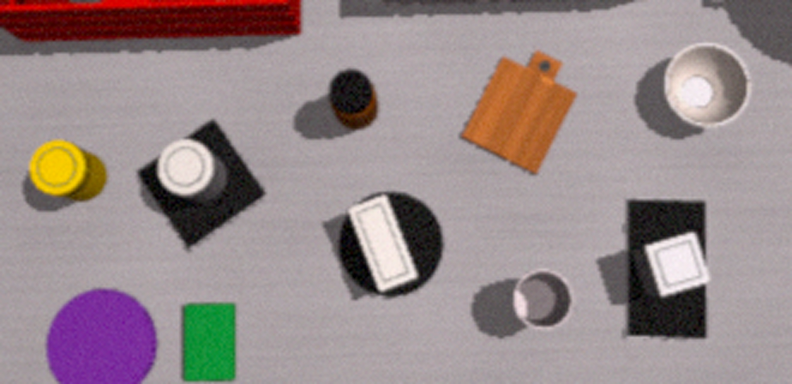

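The crop confirms it: steel canisters with white lids on black stands. Next I'll measure the poses.

```bash
cat > meas.py <<'E'
import numpy as np,cv2,sys
from h import *
from bench import ctrl,camera
def blobs(mask,c,z,amin,roi=(115,140,430,290)):
    m=np.zeros_like(mask);x0,y0,x1,y1=roi;m[y0:y1,x0:x1]=mask[y0:y1,x0:x1]
    for k in cv2.findContours(m,cv2.RETR_EXTERNAL,cv2.CHAIN_APPROX_NONE)[0]:
        if cv2.contourArea(k)<amin: continue
        h=cv2.convexHull(k)[:,0,:]
        P=np.array([onplane(c,u,v,z)[:2] for u,v in h])*1000
        (cx,cy),(w,hh),a=cv2.minAreaRect(P.astype(np.float32))
        cc,r=cv2.minEnclosingCircle(P.astype(np.float32))
        print("px",k[:,0].mean(0).round(),"rect c",np.round([cx,cy],1),"size",np.round([w,hh],1),"ang",round(a,1),"circ",np.round(cc,1),round(r,1))
if __name__=="__main__":
    c=camera("top");im=c["img"].astype(int);g=im.max(2);mn=im.min(2)
    print("levels", [im[y,x].tolist() for x,y in ((193,225),(273,245),(388,255),(187,203),(269,225),(392,240),(250,175),(327,178))])
    blk=cv2.morphologyEx((g<30).astype(np.uint8)*255,cv2.MORPH_OPEN,np.ones((3,3)))
    wht=((mn>150)).astype(np.uint8)*255
    brd=((im[:,:,2]>im[:,:,0]+60)&(im[:,:,1]<im[:,:,2]*0.7)).astype(np.uint8)*255
    print("black z=6");blobs(blk,c,.006,200)
    print("board z=6");blobs(brd,c,.006,200)
    for z in(.068,.076,.088): print("white z",z);blobs(wht,c,z,60)
E
python3 meas.py
```

```text
levels [[19, 19, 25], [124, 128, 133], [6, 14, 17], [138, 141, 151], [140, 143, 152], [152, 148, 154], [0, 15, 28], [30, 65, 117]]
black z=6
px [385. 241.] rect c [ 451.4 -262.9] size [ 84.  153.5] ang 86.5 circ [ 451.6 -264.1] 85.8
px [284. 227.] rect c [500.4  21.1] size [106.6  40.4] ang 19.2 circ [495.2  36.3] 53.3
px [194. 207.] rect c [564.9 282. ] size [106.7 108.5] ang 34.6 circ [565.8 282.6] 70.7
px [256. 168.] rect c [671.1 101.1] size [46.2 47. ] ang 88.5 circ [670.3 101.6] 25.8
board z=6
px [327. 175.] rect c [ 649.2 -104.9] size [ 96.5 132.4] ang 61.2 circ [ 643.2 -101.6] 74.7
white z 0.068
white z 0.076
white z 0.088
```

```bash
cat > meas2.py <<'E'
import numpy as np,cv2,sys
from h import *
from bench import ctrl,camera
def avg(n,k=3):
    cs=[camera(n) for _ in range(k)];c=cs[0];c["img"]=np.mean([x["img"].astype(float) for x in cs],0).astype(np.uint8);return c
def fit(c,mask,roi,z,name):
    x0,y0,x1,y1=roi
    m=np.zeros_like(mask);m[y0:y1,x0:x1]=mask[y0:y1,x0:x1]
    ks=[k for k in cv2.findContours(m,cv2.RETR_EXTERNAL,cv2.CHAIN_APPROX_NONE)[0] if cv2.contourArea(k)>25]
    if not ks: print(name,"none");return
    pts=np.concatenate(ks)
    h=cv2.convexHull(pts)[:,0,:]
    P=np.array([onplane(c,u,v,z)[:2] for u,v in h])*1000
    (cx,cy),(w,hh),a=cv2.minAreaRect(P.astype(np.float32))
    cc,r=cv2.minEnclosingCircle(P.astype(np.float32))
    print(name,"rect",np.round([cx,cy],1),np.round([w,hh],1),"ang",round(a,1),"circ",np.round(cc,1),round(r,1))
if __name__=="__main__":
    c=avg("top");cv2.imwrite("pics/topavg.png",c["img"]);im=c["img"].astype(int);g=im.max(2);mn=im.min(2)
    print("row",mn[231,245:300].tolist());print("row",mn[203,170:215].tolist());print(mn[240,365:412].tolist())
E
python3 meas2.py
```

```text
row [98, 100, 93, 70, 57, 50, 32, 9, 10, 5, 3, 6, 1, 8, 36, 103, 136, 133, 118, 127, 140, 143, 141, 142, 143, 142, 142, 143, 142, 127, 120, 134, 138, 107, 54, 17, 10, 15, 12, 16, 9, 16, 17, 17, 15, 13, 18, 13, 24, 58, 91, 103, 103, 103, 103]
row [13, 10, 6, 0, 4, 42, 105, 131, 132, 117, 113, 126, 134, 135, 137, 136, 136, 134, 137, 135, 136, 134, 126, 110, 122, 135, 135, 118, 79, 47, 42, 47, 47, 45, 32, 10, 14, 16, 15, 18, 16, 17, 15, 18, 21]
[56, 57, 56, 55, 57, 52, 41, 20, 4, 12, 21, 26, 28, 25, 28, 49, 111, 140, 141, 116, 129, 143, 147, 146, 146, 145, 145, 145, 145, 147, 146, 148, 146, 146, 142, 122, 131, 143, 116, 103, 105, 103, 103, 101, 102, 103, 101]
```

```bash
cat >> meas2.py <<'E'
    blk=cv2.morphologyEx((g<38).astype(np.uint8)*255,cv2.MORPH_OPEN,np.ones((3,3)))
    wht=cv2.morphologyEx(((mn>112)).astype(np.uint8)*255,cv2.MORPH_OPEN,np.ones((2,2)))
    brd=((im[:,:,2]>im[:,:,0]+50)&(im[:,:,1]<im[:,:,2]*0.75)).astype(np.uint8)*255
    kern=cv2.getStructuringElement(cv2.MORPH_ELLIPSE,(19,19))
    fit(c,blk,(165,178,224,236),.006,"sq_stand")
    fit(c,blk,(246,206,300,256),.006,"rd_stand")
    fit(c,blk,(365,208,410,276),.006,"ob_stand")
    fit(c,brd,(300,145,355,205),.006,"board+handle")
    fit(c,cv2.morphologyEx(brd,cv2.MORPH_OPEN,np.ones((17,17))*0+cv2.getStructuringElement(cv2.MORPH_ELLIPSE,(21,21))),(300,145,355,205),.006,"board")
    fit(c,wht,(165,178,224,236),.088,"round tin")
    fit(c,wht,(246,206,300,256),.068,"oblong tin")
    fit(c,wht,(365,208,410,276),.076,"square tin")
    ov=c["img"].copy();ov[wht>0]=(0,255,0);ov[blk>0]=(255,0,0);ov[brd>0]=(0,255,255)
    cv2.imwrite(sys.argv[1],cv2.resize(ov[130:290,110:440],None,fx=2.4,fy=2.4,interpolation=0))
E
python3 meas2.py pics/ov1.png|grep -v -e '^row' -e '^\['
```

```text
sq_stand rect [565.2 282.3] [108.3 109.9] ang 34.0 circ [565.8 281.2] 73.2
rd_stand rect [490.5  59.4] [105.3 119.4] ang 11.3 circ [487.4  58.7] 60.7
ob_stand rect [ 451.5 -264.2] [ 86.4 155. ] ang 87.0 circ [ 451.5 -264. ] 87.1
board+handle rect [ 649.6 -104.5] [ 97.3 132.2] ang 61.5 circ [ 642.8 -101.9] 74.8Traceback (most recent call last):
  File "meas2.py", line 28, in <module>
    fit(c,cv2.morphologyEx(brd,cv2.MORPH_OPEN,np.ones((17,17))*0+cv2.getStructuringElement(cv2.MORPH_ELLIPSE,(21,21))),(300,145,355,205),.006,"board")
                                              ~~~~~~~~~~~~~~~~~~^~~~~~~~~~~~~~~~~~~~~~~~~~~~~~~~~~~~~~~~~~~~~~~~~~~~~
ValueError: operands could not be broadcast together with shapes (17,17) (21,21)
```

```bash
sed -i 's/np.ones((17,17))\*0+//' meas2.py; python3 meas2.py pics/ov1.png|grep -v -e '^row' -e '^\['
```

```text
sq_stand rect [565.  281.7] [108.6 110.2] ang 34.2 circ [565.8 281.2] 73.2
rd_stand rect [491.6  59.4] [104.5 120.7] ang 8.9 circ [487.9  58.8] 60.4
ob_stand rect [ 451.4 -264.2] [ 86.4 155. ] ang 87.0 circ [ 451.5 -264. ] 87.1
board+handle rect [ 649.6 -104.5] [ 97.3 132.2] ang 61.5 circ [ 642.8 -101.9] 74.8
board rect [ 641.4 -100.1] [ 97.3 113.6] ang 61.5 circ [638.8 -97.9] 60.6
round tin rect [570.8 277.9] [55.9 58.7] ang 88.5 circ [570.9 278. ] 30.3
oblong tin rect [483.4  62.9] [98.4 43. ] ang 20.0 circ [483.4  62.6] 52.0
square tin rect [ 451.5 -260.9] [55.6 56.8] ang 14.4 circ [ 451.1 -260.8] 37.0
```

View pics/ov1.png

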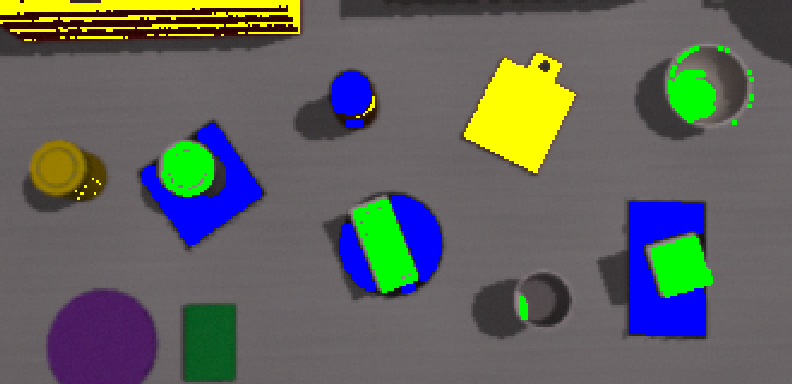

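The masks cleanly cover the stands (blue), lids (green) and board (yellow). The measured sizes match the listing. The plan is oblong→board, round→round stand, square→square stand, oblong→oblong stand.

```bash
cat > go.py <<'E'
# usage: go.py x y zgrasp jawdeg  (mm, grasp-point height)
import sys,numpy as np
from scipy.spatial.transform import Rotation as R
from bench import ctrl
s=ctrl.get_state();q=s["ee_rot"];r=R.from_quat([q[1],q[2],q[3],q[0]]).as_matrix()
p=np.array(s["eef_pos"])*1000;x,y,z,j=map(float,sys.argv[1:5])
cur=np.degrees(np.arctan2(r[1,1],r[0,1]));d=(j-cur+180)%360-180
dw=np.array([x,y,z+6])-p
print("t",round(s["t"],2),"tcp",p.round(1),"jaw",cur.round(1),"tilt",np.degrees(np.arccos(-r[2,2])).round(2),"w",round(s["gripper_width"]*1000,1),"F",np.round(s["contact_force"],1),"q1,q7",np.round(s["joint_positions"],2)[[0,6]])
print("offset now",(r.T@dw).round(1),"twist z",np.radians(-d).round(3), "deg",round(d,1))
# after twist
rz=R.from_rotvec([0,0,np.radians(d)]).as_matrix()
print("offset after twist",((rz@r).T@dw).round(1))
# tilt correction rotvec in tool frame
zt=np.array([0,0,-1.]);print("level fix",np.cross([0,0,1],r.T@zt).round(3))
E
python3 go.py 483.4 62.8 45 -70; python3 go.py 483.4 62.8 45 110
```

```text
t 0.65 tcp [267.2 565.  227.1] jaw 64.7 tilt 0.01 w 85.5 F [-0.7  0.6 -0.3] q1,q7 [-1.2  -0.08]
offset now [-410.1 -361.6  176.1] twist z 2.351 deg -134.7
offset after twist [ 31.4 545.8 176.2]
level fix [ 0.  0. -0.]
t 0.65 tcp [267.2 565.  227.1] jaw 64.7 tilt 0.01 w 85.5 F [-0.7  0.6 -0.3] q1,q7 [-1.2  -0.08]
offset now [-410.1 -361.6  176.1] twist z -0.791 deg 45.3
offset after twist [ -31.4 -545.9  176.1]
level fix [ 0.  0. -0.]
```

Request:
drive_tool(offset=[[-29,-26,0],[-29,-26,0],[-29,-26,0],[-29,-26,0],[-29,-26,0]], twist=[[0,0,0],[0,0,0],[0,0,0],[0,0,0],[0,0,0]], claw=[0,0,0,0,0], force=50)

```text
t: 1.15
eef_pos: [0.3432, 0.384, 0.2272]
ee_rot: [0.0, 0.219, 0.976, 0.0]
contact_force: [0.7, 0.3, 0.8]
gripper_width: 0.0853
```

Request:
drive_tool(offset=[[-29,-26,0],[-29,-26,0],[-29,-26,0],[-29,-26,0],[-29,-26,0]], twist=[[0,0,0],[0,0,0],[0,0,0],[0,0,0],[0,0,0]], claw=[0,0,0,0,0])

```text
t: 1.65
eef_pos: [0.4187, 0.2045, 0.2274]
ee_rot: [0.0, 0.219, 0.976, 0.0]
contact_force: [0.7, 1.1, -0.5]
gripper_width: 0.0853
```

Request:
drive_tool(offset=[[-29,-26,0],[-29,-26,0],[-29,-26,0],[0,0,0],[0,0,0]], twist=[[0,0,0],[0,0,0],[0,0,0],[0,0,0.14],[0,0,0.14]], claw=[0,0,0,0,0])

```text
t: 2.15
eef_pos: [0.464, 0.0967, 0.2273]
ee_rot: [0.0, 0.357, 0.934, 0.0]
contact_force: [-0.4, -0.0, -0.1]
gripper_width: 0.0858
```

Request:
drive_tool(offset=[[0,0,0],[0,0,0],[0,0,0],[0,0,0],[0,0,0]], twist=[[0,0,0.14],[0,0,0.14],[0,0,0.14],[0,0,0.14],[0,0,0.14]], claw=[0,0,0,0,0])

```text
t: 2.65
eef_pos: [0.4635, 0.0983, 0.2272]
ee_rot: [0.0, 0.655, 0.756, 0.0]
contact_force: [-0.9, 0.3, -0.5]
gripper_width: 0.0857
```

Request:
drive_tool(offset=[[0,0,0],[0,0,0],[0,0,0],[0,0,0],[0,0,0]], twist=[[0,0,0.14],[0,0,0.14],[0,0,0.14],[0,0,0.14],[0,0,0.14]], claw=[0,0,0,0,0])

```text
t: 3.15
eef_pos: [0.4636, 0.0983, 0.2272]
ee_rot: [-0.0, 0.874, 0.486, 0.0]
contact_force: [0.1, 0.0, 0.3]
gripper_width: 0.0857
```

Request:
drive_tool(offset=[[0,0,0],[0,0,0],[0,0,0],[0,0,0],[0,0,0]], twist=[[0,0,0.14],[0,0,0.14],[0,0,0.14],[0,0,0.14],[0,0,0.12]], claw=[0,0,0,0,0])

```text
t: 3.65
eef_pos: [0.4636, 0.0983, 0.2273]
ee_rot: [-0.0, 0.986, 0.166, 0.0]
contact_force: [-0.6, -0.7, 0.0]
gripper_width: 0.0852
```

```bash
python3 go.py 483.4 62.8 45 -70; python3 meas2.py pics/ov2.png|grep tin;python3 - <<'E'
from bench import camera
import cv2
cv2.imwrite("pics/w2.png",camera("wrist")["img"])
E
```

```text
t 3.65 tcp [463.6  98.3 227.3] jaw -70.9 tilt 0.03 w 85.2 F [-0.6 -0.7  0. ] q1,q7 [-0.78 -1.45]
offset now [  7.   40.1 176.3] twist z -0.015 deg 0.9
offset after twist [  6.4  40.2 176.3]
level fix [-0. -0.  0.]
round tin rect [563.2 288.1] [ 87.4 193. ] ang 61.6 circ [553.8 270.9] 99.1
oblong tin rect [485.4  23.8] [ 77.8 130.6] ang 88.5 circ [485.6  23.8] 75.8
square tin rect [ 449.7 -245.1] [116.3 178.5] ang 87.1 circ [ 449.7 -245.1] 106.5
```

View pics/w2.png

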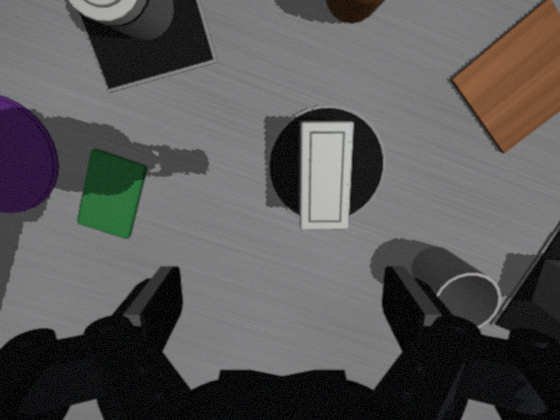

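The wrist view shows the oblong lid at (327,175), aligned with the jaws. The round stand lies beneath it, and the tumbler at lower right is clear. I'll refine with the wrist camera.

```bash
cat > wr.py <<'E'
# usage: wr.py png z kind(w/k/o) x0 y0 x1 y1 [thr]: blob in wrist view -> world mm on plane z
import sys,numpy as np,cv2
from scipy.spatial.transform import Rotation as R
from bench import ctrl,camera
def grab():
    s=ctrl.get_state();c=camera("wrist");q=s["ee_rot"]
    T=np.eye(4);T[:3,:3]=R.from_quat([q[1],q[2],q[3],q[0]]).as_matrix();T[:3,3]=s["eef_pos"]
    c["wfc"]=T@c["mount"];return c
def wp(c,u,v,z):
    K=c["intrinsics"];d=c["wfc"][:3,:3]@np.array([(u-K[0,2])/K[0,0],-(v-K[1,2])/K[1,1],-1.]);o=c["wfc"][:3,3]
    return (o+d*(z-o[2])/d[2])*1000
if __name__=="__main__":
    c=grab();im=cv2.medianBlur(c["img"],3).astype(int);mn=im.min(2);mx=im.max(2)
    cv2.imwrite(sys.argv[1],c["img"])
    a=sys.argv[2:]
    while a:
        z,k=float(a[0])/1000,a[1];x0,y0,x1,y1=map(int,a[2:6]);t=int(a[6]);a=a[7:]
        m=((mn>t) if k=="w" else (mx<t) if k=="k" else (im[:,:,2]>im[:,:,0]+t)).astype(np.uint8)
        mm=np.zeros_like(m);mm[y0:y1,x0:x1]=m[y0:y1,x0:x1];mm=cv2.morphologyEx(mm,cv2.MORPH_OPEN,np.ones((3,3)))
        ks=[q for q in cv2.findContours(mm,0,cv2.CHAIN_APPROX_NONE)[0] if cv2.contourArea(q)>150]
        h=cv2.convexHull(np.concatenate(ks))[:,0,:]
        P=np.array([wp(c,u,v,z)[:2] for u,v in h],np.float32)
        r=cv2.minAreaRect(P);cc=cv2.minEnclosingCircle(P)
        el=cv2.fitEllipse(P) if len(P)>5 else None
        print(k,"px",h.min(0),h.max(0),"rect",np.round(r[0],1),np.round(r[1],1),"ang",round(r[2],1),"circ",np.round(cc[0],1),round(cc[1],1),"ell",np.round(el[0],1),np.round(el[1],1))
E
python3 wr.py pics/w3.png 68 w 290 110 365 240 125 6 k 250 90 400 225 35
```

```text
w px [290 122] [364 239] rect [484.6  60.7] [108.9  71. ] ang 19.7 circ [481.1  60.9] 61.5 ell [463.   54.3] [ 72.4 181. ]
k px [270 109] [381 211] rect [495.2  60.1] [110.3 120.5] ang 19.7 circ [490.6  58.6] 60.7 ell [490.5  58.7] [120.4 121. ]
```

```bash
python3 -c "
import cv2;im=cv2.imread('pics/w3.png').min(2);print(im[175,255:400:2].tolist());print(im[100:250:3,327].tolist())"; python3 wr.py pics/w4.png 68 w 290 110 365 240 165
```

```text
[126, 127, 129, 132, 127, 101, 74, 57, 13, 2, 8, 11, 7, 17, 0, 18, 14, 9, 7, 8, 14, 15, 35, 115, 179, 182, 181, 132, 151, 183, 181, 183, 182, 184, 184, 183, 186, 185, 184, 184, 184, 186, 183, 138, 162, 187, 186, 176, 72, 20, 22, 21, 19, 26, 22, 31, 24, 21, 32, 13, 13, 24, 21, 82, 135, 127, 125, 128, 128, 131, 125, 126, 123]
[128, 118, 141, 28, 25, 18, 26, 78, 183, 182, 174, 134, 189, 187, 188, 185, 184, 183, 186, 186, 183, 184, 186, 185, 183, 186, 186, 184, 181, 182, 182, 181, 183, 183, 180, 178, 180, 180, 181, 178, 137, 177, 180, 136, 130, 129, 130, 130, 130, 129]
w px [302 123] [352 228] rect [488.5  65.3] [96.8 42.8] ang 20.0 circ [488.6  64.9] 52.2 ell [488.7  64.2] [ 74.7 110.7]
```

```bash
python3 go.py 486.5 64.3 45 -70
```

```text
t 3.95 tcp [463.5  98.3 227.2] jaw -70.4 tilt 0.01 w 85.4 F [ 0.   0.2 -0.5] q1,q7 [-0.78 -1.44]
offset now [ 10.2  39.8 176.1] twist z -0.006 deg 0.4
offset after twist [  9.9  39.8 176.1]
level fix [-0. -0.  0.]
```

Request:
drive_tool(offset=[[5,20,0],[5,20,0],[0,0,30],[0,0,20],[0,0,0]], twist=[[0,0,0],[0,0,0],[0,0,0],[0,0,0],[0,0,0]], claw=[0,0,0,0,0])

```text
t: 4.45
eef_pos: [0.4847, 0.0634, 0.175]
ee_rot: [0.0, 0.985, 0.17, -0.002]
contact_force: [-0.0, -0.5, -0.0]
gripper_width: 0.0851
```

```bash
python3 wr.py pics/w5.png 68 w 200 150 370 400 150;python3 go.py 486.5 64.3 45 -70
```

```text
w px [252 150] [311 259] rect [484.1  63.7] [88.  43.6] ang 20.0 circ [484.3  64.2] 48.6 ell [487.1  65.4] [ 54.7 126.6]
t 4.5 tcp [485.6  63.6 176.4] jaw -70.5 tilt 0.15 w 85.6 F [ 0.9 -0.2  0.5] q1,q7 [-0.68 -1.29]
offset now [  1.4  -0.4 125.4] twist z -0.008 deg 0.5
offset after twist [  1.4  -0.4 125.4]
level fix [ 0.     0.003 -0.   ]
```

View pics/w5.png

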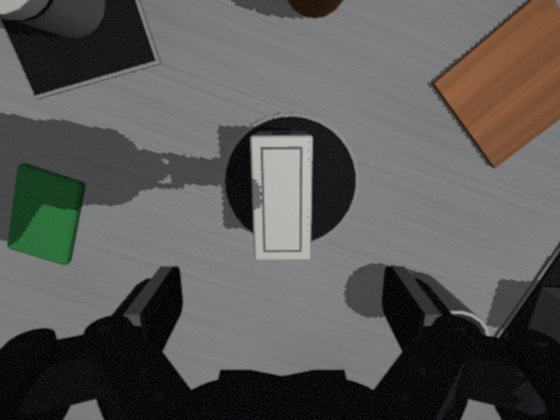

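The lid sits centred between the fingers, at (282,197). I'll descend and grip.

Request:
drive_tool(offset=[[1,0,30],[0,0,30],[0,0,30],[0,0,20],[0,0,15]], twist=[[0,0,0],[0,0,0],[0,0,0],[0,0,0],[0,0,0]], claw=[0,0,0,0,0])

```text
t: 5.0
eef_pos: [0.4878, 0.0647, 0.052]
ee_rot: [-0.0, 0.985, 0.17, 0.0]
contact_force: [-0.5, -0.0, -0.1]
gripper_width: 0.0858
```

Request:
drive_tool(offset=[[0,0,0],[0,0,0],[0,0,0],[0,0,0],[0,0,0]], twist=[[0,0,0],[0,0,0],[0,0,0],[0,0,0],[0,0,0]], claw=[0,0.3,0.6,1,1])

```text
t: 5.5
eef_pos: [0.4881, 0.0647, 0.0535]
ee_rot: [-0.0, 0.986, 0.169, 0.001]
contact_force: [-1.6, -0.4, 8.2]
gripper_width: 0.0447
```

Request:
drive_tool(offset=[[0,0,0],[0,0,0],[0,0,0],[0,0,-5],[0,0,-5]], twist=[[0,0,0],[0,0,0],[0,0,0],[0,0,0],[0,0,0]], claw=[1,1,1,1,1])

```text
t: 6.0
eef_pos: [0.487, 0.0642, 0.0626]
ee_rot: [-0.0, 0.986, 0.169, -0.0]
contact_force: [0.7, 0.2, -2.0]
gripper_width: 0.0448
```

```bash
python3 wr.py pics/w6.png 78 w 200 100 370 400 140;python3 go.py 638.6 -98.5 47 -70
```

```text
w px [200 100] [369 374] rect [502.1  68.8] [122.   64.1] ang 19.5 circ [504.4  69.6] 66.1 ell [504.9  70.8] [ 95.6 137.9]
t 6.05 tcp [487.5  64.2  63.2] jaw -70.5 tilt 0.05 w 44.4 F [ 0.2  0.7 -3. ] q1,q7 [-0.6  -1.16]
offset now [ 88.2 203.8  10.3] twist z -0.009 deg 0.5
offset after twist [ 86.3 204.6  10.3]
level fix [-0.    -0.001  0.   ]
```

View pics/w6.png

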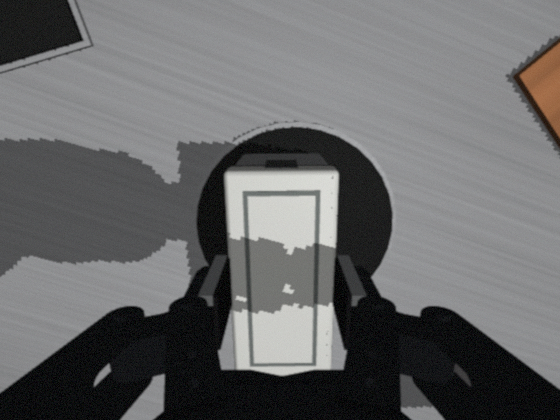

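Gripped at 44 mm. Lift, turn toward the board's axis and move over.

Request:
drive_tool(offset=[[0,0,-30],[0,0,-40],[0,0,-40],[0,0,0],[0,0,0]], twist=[[0,0,0],[0,0,0],[0,0,0],[0,0,0.14],[0,0,0.14]], claw=[1,1,1,1,1])

```text
t: 6.55
eef_pos: [0.4878, 0.0644, 0.1737]
ee_rot: [-0.001, 1.0, 0.027, 0.001]
contact_force: [-0.6, 0.3, -4.2]
gripper_width: 0.0443
```

Request:
drive_tool(offset=[[0,0,0],[0,0,0],[0,0,0],[0,0,0],[0,0,0]], twist=[[0,0,0.14],[0,0,0.14],[0,0,0.14],[0,0,0],[0,0,0]], claw=[1,1,1,1,1])

```text
t: 7.05
eef_pos: [0.487, 0.0643, 0.1721]
ee_rot: [0.0, 0.984, -0.177, -0.0]
contact_force: [0.2, 0.1, -2.8]
gripper_width: 0.0446
```

```bash
python3 go.py 638.6 -98.5 165 -110.5; python3 wr.py pics/w7.png 6 k 150 100 400 300 40
```

```text
t 7.05 tcp [487.   64.3 172.1] jaw -110.4 tilt 0.01 w 44.6 F [ 0.2  0.1 -2.8] q1,q7 [-0.81 -1.92]
offset now [198.8  99.8   1.1] twist z 0.002 deg -0.1
offset after twist [199.   99.4   1.1]
level fix [ 0.  0. -0.]
k px [184 116] [380 299] rect [463.2  74.6] [203.3 183.3] ang 69.6 circ [437.3  84.3] 120.1 ell [320.3 130.3] [209.8 495. ]
```

View pics/w7.png

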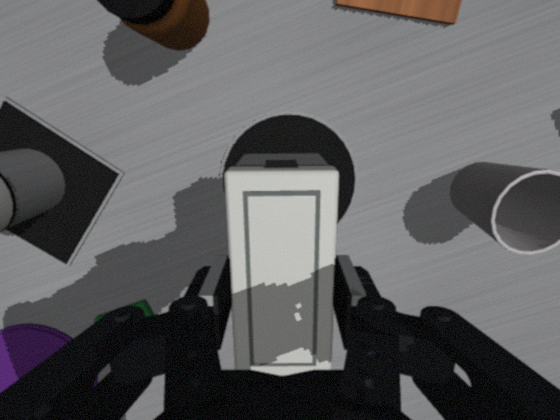

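Run:
```python
from bench import camera
import numpy as np
c=camera("wrist");K=c["intrinsics"];M=c["mount"]
for u,v in((282,168),(282,191),(282,365),(227,170),(337,170)):
    d=M[:3,:3]@np.array([(u-K[0,2])/K[0,0],-(v-K[1,2])/K[1,1],-1.]);o=M[:3,3]
    print((1000*(o+d*(-.015-o[2])/d[2])).round(1))
```

```text
[ 50.9  -1.5 -15. ]
[ 41.8  -1.5 -15. ]
[-41.3  -1.5 -15. ]
[ 50.2 -22.8 -15. ]
[ 50.1  19.9 -15. ]
```

Request:
drive_tool(offset=[[40,20,0],[40,20,0],[40,20,0],[40,20,0],[39,20,0]], twist=[[0,0,0],[0,0,0],[0,0,0],[0,0,0],[0,0,0]], claw=[1,1,1,1,1])

```text
t: 7.65
eef_pos: [0.6393, -0.1008, 0.1717]
ee_rot: [-0.0, 0.984, -0.178, -0.0]
contact_force: [0.6, -0.1, -2.2]
gripper_width: 0.0444
```

Request:
drive_tool(offset=[[0,0,20],[0,0,30],[0,0,30],[0,0,20],[0,0,0]], twist=[[0,0,0],[0,0,0],[0,0,0],[0,0,0],[0,0,0]], claw=[1,1,1,1,1])

```text
t: 8.15
eef_pos: [0.6359, -0.0989, 0.0687]
ee_rot: [0.0, 0.984, -0.178, -0.003]
contact_force: [-0.7, -0.0, -3.2]
gripper_width: 0.0446
```

```bash
python3 go.py 638.6 -98.5 47 -110.5; python3 wr.py pics/w8.png 6 o 150 0 500 300 50
```

```text
t 8.15 tcp [635.9 -98.9  68.7] jaw -110.5 tilt 0.35 w 44.6 F [-0.7 -0.  -3.2] q1,q7 [-0.32 -1.46]
offset now [ 2.5 -1.4 15.7] twist z -0.001 deg 0.0
offset after twist [ 2.5 -1.4 15.7]
level fix [ 0.001  0.006 -0.   ]
o px [208  84] [375 255] rect [ 670.2 -126.1] [119.8  81.9] ang 37.5 circ [ 657.9 -111.6] 61.6 ell [ 660.7 -115.1] [102.5 121.3]
```

View pics/w8.png

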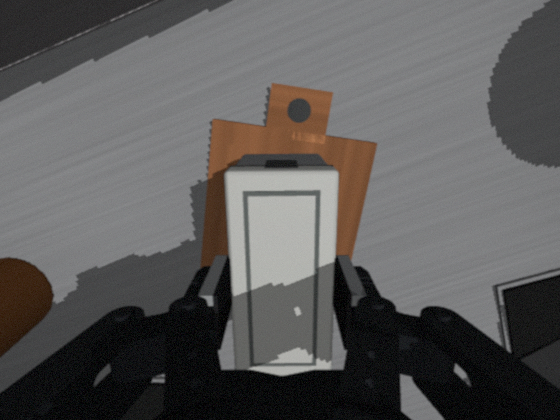

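The tin is over the board with its handle at (298,108). Lower and release.

Request:
drive_tool(offset=[[0,0,8],[0,0,5],[0,0,3],[0,0,1],[0,0,0]], twist=[[0,0,0],[0,0,0],[0,0,0],[0,0,0],[0,0,0]], claw=[1,1,1,1,1])

```text
t: 8.7
eef_pos: [0.6383, -0.0995, 0.0553]
ee_rot: [-0.0, 0.984, -0.179, 0.0]
contact_force: [0.1, -0.3, -3.0]
gripper_width: 0.0443
```

```bash
python3 go.py 638.6 -98.5 47 -110.5
```

```text
t 8.7 tcp [638.3 -99.5  55.3] jaw -110.6 tilt 0.02 w 44.3 F [ 0.1 -0.3 -3. ] q1,q7 [-0.32 -1.45]
offset now [-0.1 -1.   2.3] twist z -0.002 deg 0.1
offset after twist [-0.1 -1.   2.3]
level fix [-0. -0.  0.]
```

Request:
drive_tool(offset=[[0,0,1],[0,0,1],[0,0,1],[0,0,0],[0,0,0]], twist=[[0,0,0],[0,0,0],[0,0,0],[0,0,0],[0,0,0]], claw=[1,1,1,1,1])

```text
t: 9.2
eef_pos: [0.6385, -0.0995, 0.0536]
ee_rot: [-0.0, 0.984, -0.179, 0.0]
contact_force: [-4.0, 2.2, 8.4]
gripper_width: 0.0445
```

Contact at 8 N. Release and rise.

Request:
drive_tool(offset=[[0,0,0],[0,0,0],[0,0,0],[0,0,0],[0,0,-10]], twist=[[0,0,0],[0,0,0],[0,0,0],[0,0,0],[0,0,0]], claw=[0.5,0,0,0,0])

```text
t: 9.7
eef_pos: [0.6374, -0.0993, 0.0612]
ee_rot: [0.0, 0.984, -0.179, -0.001]
contact_force: [0.1, -0.0, -0.7]
gripper_width: 0.0854
```

Request:
drive_tool(offset=[[0,0,-30],[0,0,-40],[0,0,-40],[0,0,-30],[0,0,-20]], twist=[[0,0,0],[0,0,0],[0,0,0],[0,0,0],[0,0,0]], claw=[0,0,0,0,0])

```text
t: 10.2
eef_pos: [0.639, -0.1001, 0.2257]
ee_rot: [-0.0, 0.984, -0.179, 0.002]
contact_force: [0.7, -0.0, 0.3]
gripper_width: 0.0858
```

```bash
python3 go.py 573 279 60 -110.5;python3 wr.py pics/w9.png 68 w 230 120 340 290 165
```

```text
t 10.2 tcp [ 639.  -100.1  225.7] jaw -110.7 tilt 0.21 w 85.8 F [ 0.7 -0.   0.3] q1,q7 [-0.39 -1.55]
offset now [-196.  -331.3  159.3] twist z -0.003 deg 0.2
offset after twist [-195.1 -331.9  159.3]
level fix [-0.001 -0.003  0.   ]
w px [257 138] [306 241] rect [639.1 -98.2] [43.6 97.1] ang 69.8 circ [639.2 -98. ] 52.6 ell [639.4 -98.5] [ 45.1 245.7]
```

View pics/w9.png

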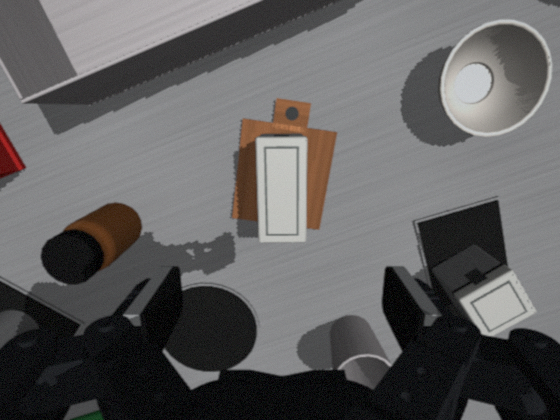

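The tin sits on the board at (639,-98), so the wrist camera agrees with the TCP. Next is the round tin; I'll turn and traverse to it.

Request:
drive_tool(offset=[[0,0,0],[0,0,0],[0,0,0],[0,0,0],[0,0,0]], twist=[[0,0,-0.15],[0,0,-0.15],[0,0,-0.15],[0,0,-0.15],[0,0,-0.15]], claw=[0,0,0,0,0])

```text
t: 10.75
eef_pos: [0.6381, -0.0998, 0.2226]
ee_rot: [0.0, 0.98, 0.197, 0.0]
contact_force: [-0.4, 0.3, 0.4]
gripper_width: 0.0856
```

Request:
drive_tool(offset=[[0,0,0],[0,0,0],[0,0,0],[0,0,0],[0,0,0]], twist=[[0,0,-0.15],[0,0,-0.15],[0,0,-0.15],[0,0,0],[0,0,0]], claw=[0,0,0,0,0])

```text
t: 11.25
eef_pos: [0.6382, -0.0998, 0.2224]
ee_rot: [0.0, 0.914, 0.405, 0.0]
contact_force: [-0.3, 0.2, 0.3]
gripper_width: 0.0854
```

```bash
python3 go.py 575 279 60 -42; python3 meas2.py pics/ov3.png|grep stand
```

```text
t 11.25 tcp [638.2 -99.8 222.4] jaw -42.2 tilt 0.02 w 85.4 F [-0.3  0.2  0.3] q1,q7 [-0.21 -0.49]
offset now [ 238.4 -301.1  156.4] twist z -0.003 deg 0.2
offset after twist [ 239.2 -300.5  156.4]
level fix [ 0. -0.  0.]
sq_stand rect [564.8 281.1] [108.2 109.5] ang 34.2 circ [565.3 281.4] 71.9
rd_stand rect [487.3  57.7] [115.9 115.8] ang 88.5 circ [488.4  58.4] 59.5
ob_stand rect [ 449.4 -290.9] [ 27.8 152.1] ang 86.5 circ [ 449.4 -290.9] 77.3
```

Request:
drive_tool(offset=[[26,-33,0],[26,-33,0],[26,-33,0],[26,-33,0],[26,-33,0]], twist=[[0,0,0],[0,0,0],[0,0,0],[0,0,0],[0,0,0]], claw=[0,0,0,0,0])

```text
t: 11.9
eef_pos: [0.6017, 0.1091, 0.2222]
ee_rot: [0.0, 0.914, 0.407, 0.0]
contact_force: [-0.3, 0.3, -0.2]
gripper_width: 0.0854
```

Request:
drive_tool(offset=[[26,-33,0],[26,-33,0],[26,-33,0],[26,-33,0],[0,0,0]], twist=[[0,0,0],[0,0,0],[0,0,0],[0,0,0],[0,0,0]], claw=[0,0,0,0,0])

```text
t: 12.4
eef_pos: [0.5704, 0.2814, 0.2214]
ee_rot: [-0.002, 0.911, 0.411, -0.0]
contact_force: [-0.1, 0.8, -0.1]
gripper_width: 0.0851
```

```bash
python3 go.py 575 279 60 -42; python3 wr.py pics/w10.png 88 w 220 120 380 300 160
```

```text
t 12.4 tcp [570.4 281.4 221.4] jaw -41.4 tilt 0.22 w 85.1 F [-0.1  0.8 -0.1] q1,q7 [-0.76 -1.13]
offset now [  1.    5.6 155.4] twist z 0.01 deg -0.6
offset after twist [  1.1   5.6 155.4]
level fix [-0.004 -0.001  0.   ]
w px [253 160] [323 227] rect [576.5 280.8] [58.3 59.3] ang 48.6 circ [576.3 280.9] 30.0 ell [576.3 281. ] [59.6 59.7]
```

View pics/w10.png

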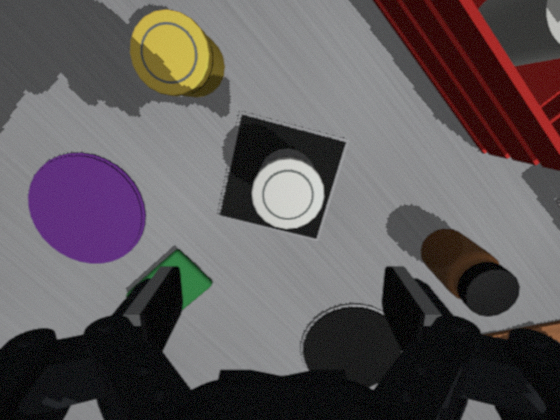

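The steel round tin's lid is at (288,193), which is (576.4,281). It stands on the square stand, with the yellow look-alike well away at (172,52).

```bash
python3 go.py 576.4 281 58 -42
```

```text
t 12.45 tcp [571.7 277.2 221.6] jaw -41.6 tilt 0.08 w 85.7 F [-0.1  0.3 -0.2] q1,q7 [-0.75 -1.12]
offset now [  5.9   1.2 157.6] twist z 0.007 deg -0.4
offset after twist [  5.9   1.2 157.6]
level fix [-0.001  0.     0.   ]
```

```bash
python3 wr.py pics/w11.png 88 w 220 120 380 300 160;python3 go.py 576.4 281 58 -42
```

```text
w px [248 156] [318 225] rect [576.5 281. ] [58.8 59.6] ang 1.4 circ [576.3 281. ] 30.0 ell [576.4 280.9] [59.6 59.8]
t 12.5 tcp [572.7 274.3 221.7] jaw -41.8 tilt 0.04 w 85.6 F [ 0.4 -0.8  0.1] q1,q7 [-0.75 -1.12]
offset now [  7.6  -1.8 157.7] twist z 0.003 deg -0.2
offset after twist [  7.6  -1.8 157.7]
level fix [ 0.     0.001 -0.   ]
```

Request:
drive_tool(offset=[[0,0,20],[0,0,20],[0,0,0],[0,0,0]], twist=[[0,0,0],[0,0,0],[0,0,0],[0,0,0]], claw=[0,0,0,0])

```text
t: 12.9
eef_pos: [0.5738, 0.2715, 0.1824]
ee_rot: [0.0, 0.914, 0.407, -0.0]
contact_force: [0.0, 0.7, 0.0]
gripper_width: 0.0853
```

```bash
python3 wr.py pics/w12.png 88 w 200 120 400 350 160;python3 go.py 576.4 281 58 -42
```

```text
w px [235 162] [316 239] rect [575.6 279.6] [56.5 59.7] ang 58.3 circ [576.1 280.6] 30.2 ell [576.2 280.7] [59.4 60. ]
t 12.95 tcp [574.2 272.  183.1] jaw -42.0 tilt 0.06 w 85.3 F [ 0.2 -0.8  0.2] q1,q7 [-0.74 -1.11]
offset now [  8.1  -4.5 119.1] twist z 0.0 deg -0.0
offset after twist [  8.1  -4.5 119.1]
level fix [ 0.001 -0.001  0.   ]
```

Request:
drive_tool(offset=[[8,-5,20],[0,0,30],[0,0,30],[0,0,25],[0,0,14]], twist=[[0,0,0],[0,0,0],[0,0,0],[0,0,0],[0,0,0]], claw=[0,0,0,0,0])

```text
t: 13.45
eef_pos: [0.5749, 0.2818, 0.0622]
ee_rot: [0.0, 0.913, 0.407, -0.0]
contact_force: [0.7, -0.1, -0.3]
gripper_width: 0.0854
```

```bash
python3 go.py 576.4 281 58 -42
```

```text
t 13.45 tcp [574.9 281.8  62.2] jaw -41.9 tilt 0.04 w 85.4 F [ 0.7 -0.1 -0.3] q1,q7 [-0.72 -1.09]
offset now [ 0.4  1.6 -1.8] twist z 0.001 deg -0.1
offset after twist [ 0.4  1.6 -1.8]
level fix [-0.     0.001  0.   ]
```

Request:
drive_tool(offset=[[0,0,0],[0,0,0],[0,0,0],[0,0,0],[0,0,0]], twist=[[0,0,0],[0,0,0],[0,0,0],[0,0,0],[0,0,0]], claw=[0.2,0.5,1,1,1])

```text
t: 13.95
eef_pos: [0.576, 0.2826, 0.0647]
ee_rot: [-0.0, 0.913, 0.408, 0.001]
contact_force: [0.6, -0.7, 5.5]
gripper_width: 0.0598
```

```bash
python3 go.py 576.4 281 58 -42; python3 wr.py pics/w13.png 88 w 200 120 400 350 160
```

```text
t 13.95 tcp [576.  282.6  64.7] jaw -41.9 tilt 0.16 w 59.8 F [ 0.6 -0.7  5.5] q1,q7 [-0.72 -1.09]
offset now [-1.   1.4  0.7] twist z 0.002 deg -0.1
offset after twist [-1.   1.4  0.7]
level fix [ 0.001 -0.003  0.   ]
w px [209 166] [390 349] rect [592.2 277.1] [53.2 93.6] ang 86.2 circ [593.1 286. ] 48.0 ell [591.9 287.9] [66.5 97. ]
```

View pics/w13.png

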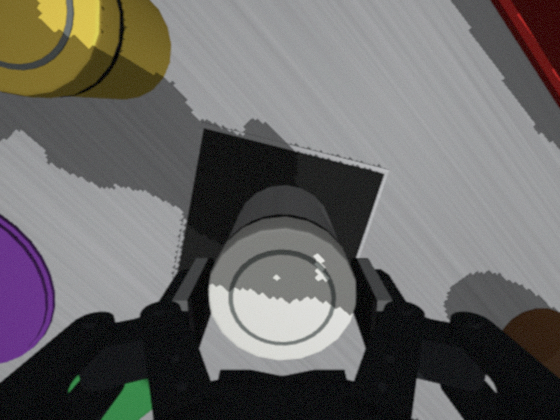

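Gripped at 59.8 mm, which matches the body diameter. Lift and carry to the round stand.

Request:
drive_tool(offset=[[0,0,-15],[0,0,-35],[0,0,-40],[0,0,-35],[0,0,0]], twist=[[0,0,0],[0,0,0],[0,0,0],[0,0,0],[0,0,0]], claw=[1,1,1,1,1])

```text
t: 14.5
eef_pos: [0.5775, 0.2833, 0.1945]
ee_rot: [-0.001, 0.913, 0.408, 0.004]
contact_force: [0.4, -0.5, -1.5]
gripper_width: 0.0599
```

```bash
python3 go.py 490.5 58.7 175 -42
```

```text
t 14.5 tcp [577.5 283.3 194.5] jaw -41.9 tilt 0.52 w 59.9 F [ 0.4 -0.5 -1.5] q1,q7 [-0.75 -1.12]
offset now [-225.4   85.2   11.8] twist z 0.002 deg -0.1
offset after twist [-225.2   85.6   11.8]
level fix [ 0.002 -0.009  0.   ]
```

Request:
drive_tool(offset=[[-37,14,0],[-37,14,0],[-37,14,0],[-37,14,0],[-37,14,0]], twist=[[0,0,0],[0,0,0],[0,0,0],[0,0,0],[0,0,0]], claw=[1,1,1,1,1])

```text
t: 15.0
eef_pos: [0.502, 0.0964, 0.1877]
ee_rot: [-0.0, 0.913, 0.408, -0.001]
contact_force: [1.2, -0.6, -1.9]
gripper_width: 0.0601
```

Request:
drive_tool(offset=[[-38,15,0],[0,0,30],[0,0,30],[0,0,0],[0,0,0]], twist=[[0,0,0],[0,0,0],[0,0,0],[0,0,0],[0,0,0]], claw=[1,1,1,1,1])

```text
t: 15.5
eef_pos: [0.4888, 0.0595, 0.1281]
ee_rot: [-0.0, 0.913, 0.408, -0.001]
contact_force: [-0.2, -0.1, -1.3]
gripper_width: 0.06
```

```bash
python3 go.py 490.5 58.7 58.5 -42; python3 wr.py pics/w14.png 6 k 130 60 500 280 30
```

```text
t 15.5 tcp [488.8  59.5 128.1] jaw -41.9 tilt 0.11 w 60.0 F [-0.2 -0.1 -1.3] q1,q7 [-0.52 -0.8 ]
offset now [ 0.7  1.8 63.6] twist z 0.002 deg -0.1
offset after twist [ 0.7  1.8 63.6]
level fix [-0.001  0.002  0.   ]
k px [211 131] [286 213] rect [479.5  97. ] [47.4 64.1] ang 82.7 circ [482.3  96.7] 34.9 ell [484.5  93.3] [52.  74.2]
```

View pics/w14.png

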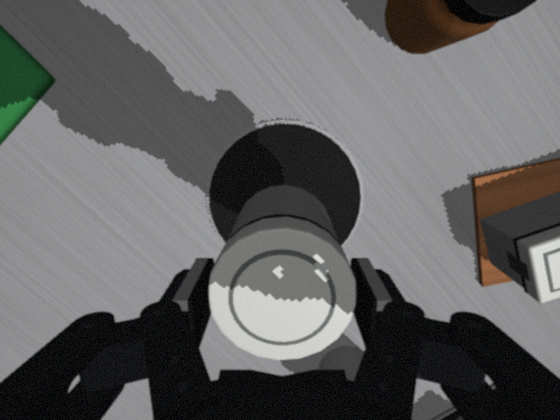

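The tin is over the round stand (disc around (285,190)), centred. Lower it.

Request:
drive_tool(offset=[[1,1,20],[0,0,20],[0,0,14],[0,0,6],[0,0,0]], twist=[[0,0,0],[0,0,0],[0,0,0],[0,0,0],[0,0,0]], claw=[1,1,1,1,1])

```text
t: 16.05
eef_pos: [0.4911, 0.0598, 0.0685]
ee_rot: [-0.0, 0.913, 0.408, 0.0]
contact_force: [0.2, -0.3, -2.3]
gripper_width: 0.0597
```

Request:
drive_tool(offset=[[0,0,1],[0,0,1],[0,0,1],[0,0,0],[0,0,0]], twist=[[0,0,0],[0,0,0],[0,0,0],[0,0,0],[0,0,0]], claw=[1,1,1,1,1])

```text
t: 16.55
eef_pos: [0.4908, 0.0596, 0.0653]
ee_rot: [-0.0, 0.913, 0.408, 0.0]
contact_force: [0.6, 0.0, -2.4]
gripper_width: 0.06
```

Request:
drive_tool(offset=[[0,0,1],[0,0,1],[0,0,0]], twist=[[0,0,0],[0,0,0],[0,0,0]], claw=[1,1,1])

```text
t: 16.85
eef_pos: [0.4913, 0.0596, 0.0645]
ee_rot: [-0.0, 0.913, 0.408, 0.001]
contact_force: [-3.7, -0.7, 15.5]
gripper_width: 0.0599
```

In contact. Release and rise.

Request:
drive_tool(offset=[[0,0,0],[0,0,0],[0,0,0],[0,0,0],[0,0,-10]], twist=[[0,0,0],[0,0,0],[0,0,0],[0,0,0],[0,0,0]], claw=[0.4,0,0,0,0])

```text
t: 17.35
eef_pos: [0.4899, 0.0594, 0.0724]
ee_rot: [-0.0, 0.913, 0.408, -0.001]
contact_force: [-0.3, -0.2, 0.2]
gripper_width: 0.0854
```

Request:
drive_tool(offset=[[0,0,-30],[0,0,-40],[0,0,-40],[0,0,-30],[0,0,0]], twist=[[0,0,0],[0,0,0],[0,0,0],[0,0,0],[0,0,0]], claw=[0,0,0,0,0])

```text
t: 17.85
eef_pos: [0.4932, 0.0598, 0.2178]
ee_rot: [0.0, 0.913, 0.407, 0.004]
contact_force: [-0.0, -0.6, -0.8]
gripper_width: 0.0855
```

```bash
python3 wr.py pics/w15.png 88 w 200 120 380 300 160 6 k 190 100 380 250 30;python3 go.py 455 -259 52 14.4
```

```text
w px [246 168] [316 235] rect [492.   58.4] [58.2 58.9] ang 48.1 circ [492.1  58.4] 29.8 ell [492.1  58.5] [59.1 59.3]
k px [224 126] [335 227] rect [494.2  63.5] [107.3 118.8] ang 51.9 circ [490.5  58.7] 60.2 ell [490.8  58.8] [119.1 120.1]
t 17.9 tcp [491.9  59.8 215.5] jaw -41.9 tilt 0.27 w 85.4 F [-0.2 -0.8 -0.8] q1,q7 [-0.56 -0.85]
offset now [-262.7  185.   156.8] twist z -0.982 deg 56.3
offset after twist [-300.3 -115.4  156. ]
level fix [ 0.002 -0.004  0.   ]
```

View pics/w15.png

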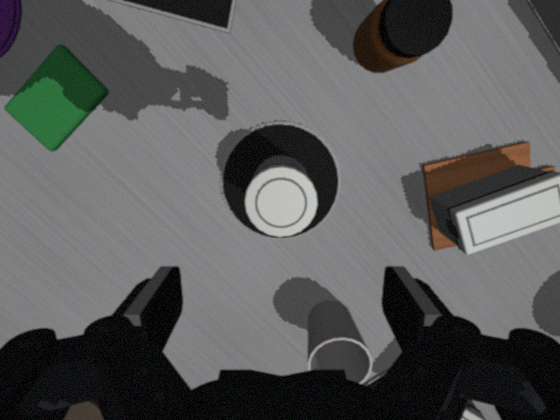

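The round tin is centred on its stand, within about 1.5 mm. Next is the square tin.

Request:
drive_tool(offset=[[-33,23,0],[-33,23,0],[-33,23,0],[-33,23,0],[-33,23,0]], twist=[[0,0,0],[0,0,0],[0,0,0],[0,0,0],[0,0,0]], claw=[0,0,0,0,0])

```text
t: 18.4
eef_pos: [0.465, -0.1413, 0.2122]
ee_rot: [-0.0, 0.913, 0.408, -0.001]
contact_force: [0.6, 0.6, 0.3]
gripper_width: 0.0855
```

Request:
drive_tool(offset=[[-33,23,0],[-33,23,0],[-32,23,0],[0,0,0],[0,0,0]], twist=[[0,0,0],[0,0,0],[0,0,0],[0,0,-0.14],[0,0,-0.14]], claw=[0,0,0,0,0])

```text
t: 18.9
eef_pos: [0.4508, -0.2603, 0.2118]
ee_rot: [-0.001, 0.847, 0.532, -0.001]
contact_force: [-0.6, 0.3, 0.3]
gripper_width: 0.0851
```

Request:
drive_tool(offset=[[0,0,0],[0,0,0],[0,0,0],[0,0,0],[0,0,0]], twist=[[0,0,-0.14],[0,0,-0.14],[0,0,-0.14],[0,0,-0.14],[0,0,-0.14]], claw=[0,0,0,0,0])

```text
t: 19.4
eef_pos: [0.4514, -0.2588, 0.2118]
ee_rot: [-0.001, 0.612, 0.791, -0.0]
contact_force: [0.6, 0.2, -0.2]
gripper_width: 0.0853
```

Request:
drive_tool(offset=[[0,0,0],[0,0,0],[0,0,0]], twist=[[0,0,0],[0,0,0],[0,0,0]], claw=[0,0,0])

```text
t: 19.7
eef_pos: [0.4519, -0.259, 0.2126]
ee_rot: [-0.0, 0.615, 0.788, -0.0]
contact_force: [0.2, -0.0, -1.1]
gripper_width: 0.0855
```

```bash
python3 wr.py pics/w16.png 76 w 200 120 370 300 160 6 k 150 60 400 320 30;python3 go.py 455 -259 52 14.4
```

```text
w px [252 165] [317 227] rect [ 456.2 -258.3] [55.2 55. ] ang 14.7 circ [ 455.9 -258.3] 37.5 ell [ 456.8 -258. ] [ 57.5 125.9]
k px [150 124] [399 319] rect [ 458.2 -315.4] [297.2 226.2] ang 14.1 circ [ 468.6 -356.7] 164.5 ell [ 466.5 -368.3] [300.5 341.4]
t 19.75 tcp [ 452.  -259.   212.8] jaw 14.1 tilt 0.04 w 85.5 F [ 0.3 -0.2  0. ] q1,q7 [0.08 0.8 ]
offset now [ -0.8   3.  154.8] twist z -0.005 deg 0.3
offset after twist [ -0.8   3.  154.8]
level fix [-0.001 -0.     0.   ]
```

View pics/w16.png

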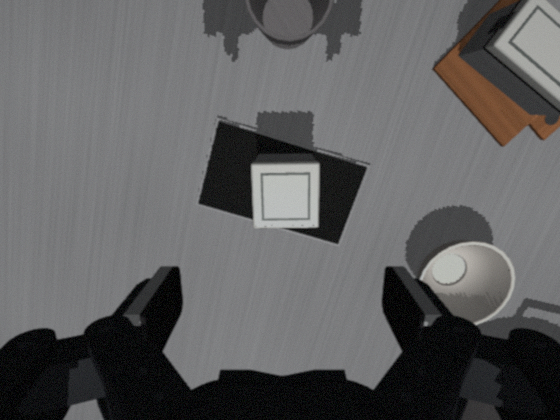

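The square lid is at (285,196), i.e. (456,-258), aligned with the jaws. Descend and grip.

Request:
drive_tool(offset=[[0,4,30],[0,0,40],[0,0,40],[0,0,30],[0,0,15]], twist=[[0,0,0],[0,0,0],[0,0,0],[0,0,0],[0,0,0]], claw=[0,0,0,0,0])

```text
t: 20.25
eef_pos: [0.4546, -0.2572, 0.0553]
ee_rot: [-0.002, 0.614, 0.789, -0.001]
contact_force: [-0.5, -0.1, 0.1]
gripper_width: 0.085
```

```bash
python3 go.py 456.2 -258.3 50 14.5
```

```text
t 20.25 tcp [ 454.6 -257.2   55.3] jaw 14.2 tilt 0.22 w 85.0 F [-0.5 -0.1  0.1] q1,q7 [0.15 0.9 ]
offset now [-1.4  1.3 -0.7] twist z -0.006 deg 0.3
offset after twist [-1.4  1.3 -0.7]
level fix [-0.003 -0.002  0.   ]
```

Request:
drive_tool(offset=[[0,0,0],[0,0,0],[0,0,0],[0,0,0],[0,0,0]], twist=[[0,0,0],[0,0,0],[0,0,0],[0,0,0],[0,0,0]], claw=[0.2,0.5,1,1,1])

```text
t: 20.75
eef_pos: [0.4566, -0.2583, 0.0589]
ee_rot: [0.001, 0.614, 0.789, 0.0]
contact_force: [-1.1, -0.3, 1.1]
gripper_width: 0.0564
```

```bash
python3 go.py 456.2 -258.3 50 14.5
```

```text
t 20.75 tcp [ 456.6 -258.3   58.9] jaw 14.3 tilt 0.09 w 56.4 F [-1.1 -0.3  1.1] q1,q7 [0.15 0.9 ]
offset now [ 0.1 -0.4  2.9] twist z -0.004 deg 0.2
offset after twist [ 0.1 -0.4  2.9]
level fix [ 0.001  0.001 -0.   ]
```

Request:
drive_tool(offset=[[0,0,-15],[0,0,-35],[0,0,-45],[0,0,-45],[0,0,0]], twist=[[0,0,0],[0,0,0],[0,0,0],[0,0,0],[0,0,-0.1]], claw=[1,1,1,1,1])

```text
t: 21.25
eef_pos: [0.459, -0.2599, 0.2044]
ee_rot: [0.005, 0.574, 0.819, 0.001]
contact_force: [0.6, -0.2, -3.0]
gripper_width: 0.0564
```

Request:
drive_tool(offset=[[0,0,0],[0,0,0],[0,0,0],[0,0,0]], twist=[[0,0,-0.13],[0,0,-0.12],[0,0,0],[0,0,0]], claw=[1,1,1,1])

```text
t: 21.65
eef_pos: [0.4559, -0.2581, 0.1982]
ee_rot: [0.0, 0.469, 0.883, 0.0]
contact_force: [0.0, 0.3, -3.6]
gripper_width: 0.0565
```

```bash
python3 go.py 567 282 190 34.2
```

```text
t 21.65 tcp [ 455.9 -258.1  198.2] jaw 34.1 tilt 0.01 w 56.5 F [ 0.   0.3 -3.6] q1,q7 [0.13 1.13]
offset now [384.9 394.8   2.3] twist z -0.002 deg 0.1
offset after twist [384.3 395.5   2.3]
level fix [ 0. -0.  0.]
```

13 rows of (29.6, 30.4).

Request:
drive_tool(offset=[[30,30,0],[30,30,0],[30,30,0],[30,30,0],[30,30,0]], twist=[[0,0,0],[0,0,0],[0,0,0],[0,0,0],[0,0,0]], claw=[1,1,1,1,1])

```text
t: 22.15
eef_pos: [0.4954, -0.048, 0.1982]
ee_rot: [0.0, 0.469, 0.883, 0.0]
contact_force: [0.9, -0.7, -2.6]
gripper_width: 0.0563
```

Request:
drive_tool(offset=[[30,30,0],[30,30,0],[30,30,0],[30,30,0],[30,30,0]], twist=[[0,0,0],[0,0,0],[0,0,0],[0,0,0],[0,0,0]], claw=[1,1,1,1,1])

```text
t: 22.65
eef_pos: [0.5347, 0.1605, 0.1981]
ee_rot: [0.0, 0.469, 0.883, -0.0]
contact_force: [1.1, -0.8, -3.2]
gripper_width: 0.0562
```

Request:
drive_tool(offset=[[28,32,0],[20,30,0],[0,0,0],[0,0,0],[0,0,0]], twist=[[0,0,0],[0,0,0],[0,0,0],[0,0,0],[0,0,0]], claw=[1,1,1,1,1])

```text
t: 23.15
eef_pos: [0.5587, 0.232, 0.1978]
ee_rot: [0.0, 0.468, 0.884, -0.001]
contact_force: [-0.1, -0.2, -2.9]
gripper_width: 0.0564
```

```bash
python3 go.py 567 282 52 34.2; python3 wr.py pics/w17.png 6 k 130 60 390 240 30
```

```text
t 23.15 tcp [558.7 232.  197.8] jaw 34.2 tilt 0.08 w 56.4 F [-0.1 -0.2 -2.9] q1,q7 [-0.56  0.17]
offset now [ 36.8  35.1 139.7] twist z -0.001 deg 0.0
offset after twist [ 36.8  35.2 139.7]
level fix [-0.001  0.001  0.   ]
k px [130  87] [354 239] rect [507.4 220.2] [273.9  68.2] ang 66.5 circ [512.7 217.9] 137.0 ell [511.6 220.3] [ 90.2 268.7]
```

View pics/w17.png

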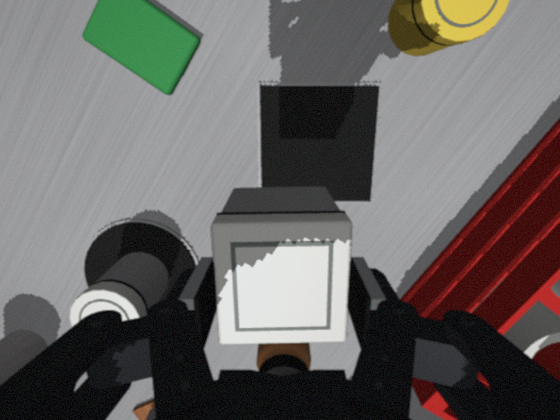

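The stand is unobstructed at (260–378, 83–202). I'll measure it here.

```bash
python3 wr.py pics/w18.png 6 k 245 75 390 186 42; python3 wr.py pics/w18.png 6 k 345 75 390 215 42
python3 - <<'E'
import wr,cv2
c=wr.grab()
for u,v in((259,83),(379.5,85),(372,201.5)): print(wr.wp(c,u,v,.006).round(1))
E
```

```text
k px [261  86] [377 185] rect [564.1 288.6] [108.9  94.5] ang 34.2 circ [564.5 288. ] 71.2 ell [566.7 285.5] [122.6 165.8]
k px [345  86] [376 199] rect [602.8 306.2] [ 29.2 110.5] ang 37.2 circ [599.3 303.6] 56.2 ell [600.4 305.3] [ 38.5 136.8]
[489.8 298.7   6. ]
[583.9 360.5   6. ]
[648.5 268.    6. ]
```

```bash
python3 go.py 568 282.6 52 34.2
```

```text
t 23.35 tcp [558.9 232.3 198.3] jaw 34.2 tilt 0.02 w 56.5 F [-0.9  0.8 -2. ] q1,q7 [-0.56  0.17]
offset now [ 36.6  35.8 140.3] twist z -0.0 deg 0.0
offset after twist [ 36.6  35.8 140.3]
level fix [ 0.  0. -0.]
```

Request:
drive_tool(offset=[[18,18,0],[18,18,0],[0,0,40],[0,0,40],[0,0,0]], twist=[[0,0,0],[0,0,0],[0,0,0],[0,0,0],[0,0,0]], claw=[1,1,1,1,1])

```text
t: 23.85
eef_pos: [0.5647, 0.2812, 0.1129]
ee_rot: [-0.003, 0.467, 0.884, -0.004]
contact_force: [-0.7, -0.3, -3.6]
gripper_width: 0.0564
```

Request:
drive_tool(offset=[[0,0,25],[0,0,15],[0,0,10],[0,0,5],[0,0,0]], twist=[[0,0,0],[0,0,0],[0,0,0],[0,0,0],[0,0,0]], claw=[1,1,1,1,1])

```text
t: 24.35
eef_pos: [0.5683, 0.2834, 0.0632]
ee_rot: [-0.0, 0.467, 0.884, -0.0]
contact_force: [-0.2, 0.4, -1.5]
gripper_width: 0.0568
```

```bash
python3 go.py 568 282.6 52 34.2
```

```text
t 24.35 tcp [568.3 283.4  63.2] jaw 34.3 tilt 0.01 w 56.8 F [-0.2  0.4 -1.5] q1,q7 [-0.6   0.12]
offset now [-0.5 -0.7  5.2] twist z 0.002 deg -0.1
offset after twist [-0.5 -0.7  5.2]
level fix [-0. -0.  0.]
```

Request:
drive_tool(offset=[[0,0,2],[0,0,1],[0,0,1],[0,0,1],[0,0,0]], twist=[[0,0,0],[0,0,0],[0,0,0],[0,0,0],[0,0,0]], claw=[1,1,1,1,1])

```text
t: 24.85
eef_pos: [0.5685, 0.2836, 0.059]
ee_rot: [0.0, 0.467, 0.884, 0.0]
contact_force: [-2.3, -1.3, 4.8]
gripper_width: 0.0566
```

Request:
drive_tool(offset=[[0,0,1],[0,0,0],[0,0,0],[0,0,0],[0,0,-10]], twist=[[0,0,0],[0,0,0],[0,0,0],[0,0,0],[0,0,0]], claw=[1,0.4,0,0,0])

```text
t: 25.35
eef_pos: [0.5675, 0.2831, 0.0661]
ee_rot: [-0.001, 0.467, 0.884, -0.001]
contact_force: [0.4, -0.2, -0.3]
gripper_width: 0.0855
```

Request:
drive_tool(offset=[[0,0,-30],[0,0,-40],[0,0,-40],[0,0,-30],[0,0,0]], twist=[[0,0,0],[0,0,0],[0,0,0],[0,0,0],[0,0,0]], claw=[0,0,0,0,0])

```text
t: 25.85
eef_pos: [0.5707, 0.2846, 0.2131]
ee_rot: [0.002, 0.467, 0.884, 0.004]
contact_force: [0.9, 1.0, 0.5]
gripper_width: 0.0856
```

```bash
python3 wr.py pics/w19.png 76 w 200 120 370 300 160 6 k 200 80 370 290 40;python3 go.py 639 -98.5 47 -110.6
```

```text
w px [243 163] [309 226] rect [569.  283.4] [55.8 55.8] ang 34.6 circ [569.3 283.5] 38.5 ell [570.2 284.5] [71.9 74.7]
k px [222 126] [329 227] rect [568. 283.] [108.9 108. ] ang 34.1 circ [568.6 282.9] 75.8 ell [567.3 284. ] [109.5 494. ]
t 25.9 tcp [569.6 284.1 210.3] jaw 34.3 tilt 0.31 w 85.3 F [ 0.4 -1.  -1.2] q1,q7 [-0.62  0.1 ]
offset now [-355.1 -159.2  156.6] twist z 2.529 deg -144.9
offset after twist [199.6 332.8 159. ]
level fix [ 0.005  0.    -0.   ]
```

View pics/w19.png

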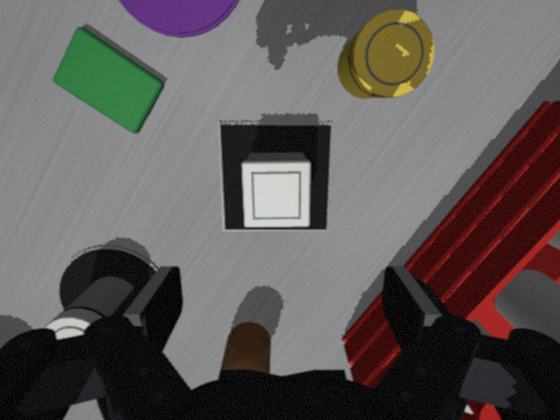

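The square tin is centred to about 1 mm and aligned to about 0.5°. Back to the oblong tin on the board, with the jaws at +69.4°.

Request:
drive_tool(offset=[[-39,-17,0],[-39,-17,0],[-39,-17,0],[-39,-17,0],[-39,-17,0]], twist=[[0,0,0],[0,0,0],[0,0,0],[0,0,0],[0,0,0]], claw=[0,0,0,0,0])

```text
t: 26.4
eef_pos: [0.6074, 0.0727, 0.206]
ee_rot: [-0.001, 0.467, 0.884, -0.001]
contact_force: [0.6, 0.2, -0.3]
gripper_width: 0.0852
```

Request:
drive_tool(offset=[[-39,-18,0],[-39,-18,0],[-39,-18,0],[-39,-18,0],[0,0,0]], twist=[[0,0,0],[0,0,0],[0,0,0],[0,0,0],[0,0,-0.14]], claw=[0,0,0,0,0])

```text
t: 26.9
eef_pos: [0.6355, -0.1037, 0.2059]
ee_rot: [0.0, 0.408, 0.913, -0.003]
contact_force: [-0.9, 0.1, 1.2]
gripper_width: 0.0855
```

Request:
drive_tool(offset=[[0,0,0],[0,0,0],[0,0,0],[0,0,0],[0,0,0]], twist=[[0,0,-0.14],[0,0,-0.14],[0,0,-0.14],[0,0,-0.05],[0,0,0]], claw=[0,0,0,0,0])

```text
t: 27.4
eef_pos: [0.6358, -0.095, 0.2059]
ee_rot: [-0.001, 0.18, 0.984, -0.0]
contact_force: [1.0, 0.2, -1.0]
gripper_width: 0.0853
```

```bash
python3 go.py 639 -98.5 47 69.4;python3 wr.py pics/w20.png 68 w 220 110 340 290 165;python3 go.py 639 -98.5 47 69.4
```

```text
t 27.4 tcp [635.8 -95.  205.9] jaw 69.3 tilt 0.11 w 85.3 F [ 1.   0.2 -1. ] q1,q7 [0.02 1.31]
offset now [ -4.5  -2.1 152.9] twist z -0.002 deg 0.1
offset after twist [ -4.5  -2.1 152.9]
level fix [-0.    -0.002  0.   ]
w px [252 141] [303 250] rect [638.3 -98. ] [43.1 97. ] ang 69.8 circ [638.4 -97.6] 52.1 ell [639.5 -98.1] [ 46.3 178.2]
t 27.45 tcp [635.9 -95.  206.1] jaw 69.2 tilt 0.1 w 85.4 F [-0.5 -0.3 -0.9] q1,q7 [0.02 1.31]
offset now [ -4.4  -2.1 153.1] twist z -0.004 deg 0.2
offset after twist [ -4.3  -2.2 153.1]
level fix [-0.    -0.002  0.   ]
```

View pics/w20.png

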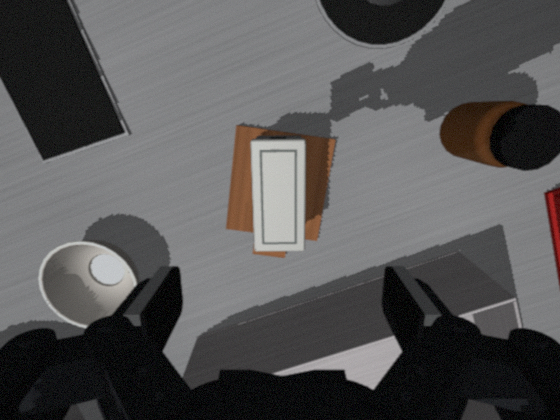

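The oblong lid is at (278,195), aligned. Descend and grip.

Request:
drive_tool(offset=[[-4,-2,30],[0,0,40],[0,0,40],[0,0,30],[0,0,13]], twist=[[0,0,0],[0,0,0],[0,0,0],[0,0,0],[0,0,0]], claw=[0,0,0,0,0])

```text
t: 27.95
eef_pos: [0.6371, -0.0979, 0.0504]
ee_rot: [-0.003, 0.181, 0.984, -0.0]
contact_force: [0.5, -0.0, -0.0]
gripper_width: 0.0851
```

Request:
drive_tool(offset=[[0,0,0],[0,0,0],[0,0,0],[0,0,0],[0,0,0]], twist=[[0,0,0],[0,0,0],[0,0,0],[0,0,0],[0,0,0]], claw=[0.2,0.5,1,1,1])

```text
t: 28.45
eef_pos: [0.6408, -0.0987, 0.0564]
ee_rot: [0.002, 0.18, 0.984, 0.0]
contact_force: [-1.2, -0.9, 6.3]
gripper_width: 0.0442
```

Request:
drive_tool(offset=[[0,0,0],[0,0,0]], twist=[[0,0,0],[0,0,0]], claw=[1,1])

```text
t: 28.65
eef_pos: [0.6408, -0.0987, 0.0564]
ee_rot: [0.002, 0.18, 0.984, 0.0]
contact_force: [-1.3, -0.4, 7.6]
gripper_width: 0.0441
```

```bash
python3 go.py 638.5 -98 47 69.4
```

```text
t 28.65 tcp [640.8 -98.7  56.4] jaw 69.3 tilt 0.2 w 44.1 F [-1.3 -0.4  7.6] q1,q7 [0.03 1.33]
offset now [ 2.4 -0.2  3.4] twist z -0.003 deg 0.1
offset after twist [ 2.4 -0.2  3.4]
level fix [ 0.001  0.003 -0.   ]
```

Request:
drive_tool(offset=[[0,0,-15],[0,0,-35],[0,0,-45],[0,0,-45],[0,0,0]], twist=[[0,0,0],[0,0,0],[0,0,0],[0,0,0],[0,0,-0.1]], claw=[1,1,1,1,1])

```text
t: 29.15
eef_pos: [0.6432, -0.0987, 0.2029]
ee_rot: [0.006, 0.13, 0.991, 0.0]
contact_force: [1.4, 0.3, -2.9]
gripper_width: 0.0442
```

Request:
drive_tool(offset=[[0,0,0],[0,0,0],[0,0,0],[0,0,0]], twist=[[0,0,-0.11],[0,0,-0.1],[0,0,0],[0,0,0]], claw=[1,1,1,1])

```text
t: 29.55
eef_pos: [0.6394, -0.0983, 0.1947]
ee_rot: [0.0, 0.027, 1.0, 0.0]
contact_force: [-0.0, 0.3, -3.3]
gripper_width: 0.0445
```

```bash
python3 go.py 454 -264 190 87; python3 wr.py pics/w21.png 6 k 0 0 1 1 1 2>/dev/null; python3 go.py 454 -264 190 87
```

```text
t 29.55 tcp [639.4 -98.3 194.7] jaw 86.9 tilt 0.02 w 44.5 F [-0.   0.3 -3.3] q1,q7 [0.07 1.6 ]
offset now [ 176.  -175.6   -1.4] twist z -0.003 deg 0.1
offset after twist [ 176.5 -175.2   -1.4]
level fix [ 0.  0. -0.]
t 29.6 tcp [639.4 -98.3 194.5] jaw 86.9 tilt 0.01 w 44.1 F [ 0.2  0.3 -2.7] q1,q7 [0.07 1.6 ]
offset now [ 176.1 -175.6   -1.5] twist z -0.002 deg 0.1
offset after twist [ 176.5 -175.2   -1.5]
level fix [ 0.  0. -0.]
```

View pics/w21.png

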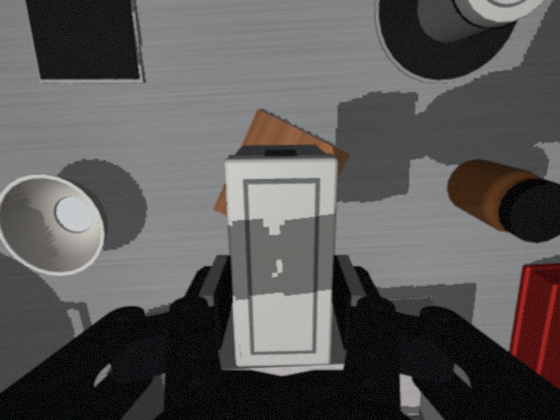

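Held level. First go beside the stand so the camera sees it whole.

Request:
drive_tool(offset=[[14,-35,0],[14,-35,0],[14,-35,0],[14,-35,0],[14,-35,0]], twist=[[0,0,0],[0,0,0],[0,0,0],[0,0,0],[0,0,0]], claw=[1,1,1,1,1])

```text
t: 30.1
eef_pos: [0.5598, -0.2706, 0.1943]
ee_rot: [0.0, 0.027, 1.0, -0.0]
contact_force: [0.5, 0.0, -3.4]
gripper_width: 0.0443
```

Request:
drive_tool(offset=[[0,0,0],[0,0,0],[0,0,0]], twist=[[0,0,0],[0,0,0],[0,0,0]], claw=[1,1,1])

```text
t: 30.4
eef_pos: [0.5611, -0.2681, 0.1941]
ee_rot: [0.0, 0.026, 1.0, 0.0]
contact_force: [0.0, 0.5, -3.2]
gripper_width: 0.0442
```

```bash
python3 wr.py pics/w22.png 6 k 210 0 350 150 40; python3 go.py 454 -264 190 87
```

```text
k px [227   0] [328 149] rect [ 465.3 -265.7] [ 87.7 127.8] ang 87.1 circ [ 465.3 -266.1] 77.2 ell [ 450.1 -264.8] [ 88.6 522.5]
t 30.45 tcp [ 561.3 -267.8  194. ] jaw 87.1 tilt 0.05 w 44.4 F [-0.1  0.1 -3.1] q1,q7 [0.33 1.91]
offset now [107.3  -1.6  -2. ] twist z 0.002 deg -0.1
offset after twist [107.3  -1.8  -2. ]
level fix [ 0.001  0.    -0.   ]
```

View pics/w22.png

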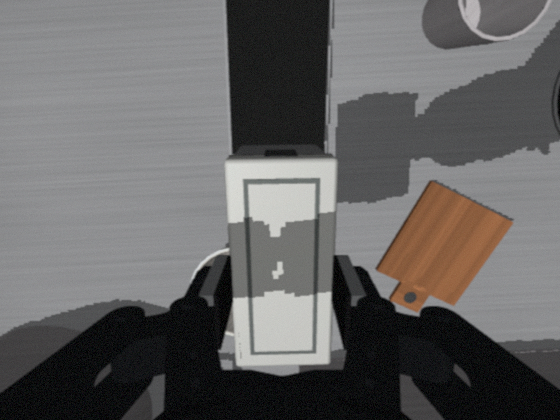

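Run:
```python
from bench import camera
import numpy as np
c=camera("wrist");K=c["intrinsics"];M=c["mount"]
for u,v in((282,157),(282,179),(282,353),(227,158),(337,158)):
    d=M[:3,:3]@np.array([(u-K[0,2])/K[0,0],-(v-K[1,2])/K[1,1],-1.]);o=M[:3,3]
    print((1000*(o+d*(-.012-o[2])/d[2])).round(1))
```

```text
[ 52.3   1.2 -12. ]
[ 43.5   1.2 -12. ]
[-39.5   1.1 -12. ]
[ 51.9 -20.4 -12. ]
[ 51.9  22.7 -12. ]
```

Request:
drive_tool(offset=[[35,0,0],[35,-1,0],[34,-1,0],[0,0,40],[0,0,20]], twist=[[0,0,0],[0,0,0],[0,0,0],[0,0,0],[0,0,0]], claw=[1,1,1,1,1])

```text
t: 31.0
eef_pos: [0.4557, -0.2649, 0.1331]
ee_rot: [-0.0, 0.026, 1.0, 0.0]
contact_force: [0.6, -0.1, -4.3]
gripper_width: 0.0445
```

Request:
drive_tool(offset=[[0,0,0],[0,0,0],[0,0,0]], twist=[[0,0,0],[0,0,0],[0,0,0]], claw=[1,1,1])

```text
t: 31.3
eef_pos: [0.4579, -0.266, 0.1354]
ee_rot: [0.001, 0.025, 1.0, -0.0]
contact_force: [-0.3, 0.1, -1.9]
gripper_width: 0.0442
```

```bash
python3 go.py 454 -264.8 49 87; python3 wr.py pics/w23.png 6 k 180 80 400 160 40
```

```text
t 31.3 tcp [ 457.9 -266.   135.4] jaw 87.1 tilt 0.12 w 44.2 F [-0.3  0.1 -1.9] q1,q7 [0.39 1.98]
offset now [ 4.1  1.1 80.4] twist z 0.001 deg -0.1
offset after twist [ 4.1  1.1 80.4]
level fix [-0.001  0.002  0.   ]
k px [225  90] [338 155] rect [ 399.3 -262.1] [88.1 49.4] ang 86.7 circ [ 400.1 -262.1] 49.8 ell [ 404.4 -262.3] [93.2 98.6]
```

View pics/w23.png

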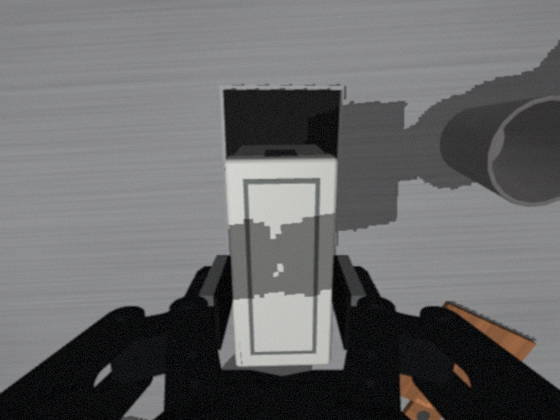

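The far edge of the stand is visible at rows 85–90, putting its centre at (453,-265). Nudge by 3 mm and lower.

Request:
drive_tool(offset=[[3,1,20],[0,0,25],[0,0,20],[0,0,8],[0,0,0]], twist=[[0,0,0],[0,0,0],[0,0,0],[0,0,0],[0,0,0]], claw=[1,1,1,1,1])

```text
t: 31.85
eef_pos: [0.4536, -0.2647, 0.0608]
ee_rot: [-0.0, 0.026, 1.0, 0.0]
contact_force: [-0.4, 0.6, -2.7]
gripper_width: 0.044
```

Request:
drive_tool(offset=[[0,0,2],[0,0,1],[0,0,1],[0,0,1],[0,0,0]], twist=[[0,0,0],[0,0,0],[0,0,0],[0,0,0],[0,0,0]], claw=[1,1,1,1,1])

```text
t: 32.35
eef_pos: [0.4539, -0.265, 0.0565]
ee_rot: [0.0, 0.026, 1.0, -0.0]
contact_force: [0.3, 0.4, -1.4]
gripper_width: 0.0443
```

```bash
python3 go.py 455 -265 49 87
```

```text
t 32.35 tcp [ 453.9 -265.    56.5] jaw 87.0 tilt 0.05 w 44.3 F [ 0.3  0.4 -1.4] q1,q7 [0.4  1.99]
offset now [-1.   0.1  1.5] twist z 0.001 deg -0.0
offset after twist [-1.   0.1  1.5]
level fix [-0.     0.001  0.   ]
```

Request:
drive_tool(offset=[[0,0,1],[0,0,1],[0,0,0]], twist=[[0,0,0],[0,0,0],[0,0,0]], claw=[1,1,1])

```text
t: 32.65
eef_pos: [0.454, -0.2653, 0.0562]
ee_rot: [0.001, 0.026, 1.0, -0.0]
contact_force: [-6.7, 2.0, 20.8]
gripper_width: 0.044
```

Request:
drive_tool(offset=[[0,0,0],[0,0,0],[0,0,0],[0,0,0],[0,0,-10]], twist=[[0,0,0],[0,0,0],[0,0,0],[0,0,0],[0,0,0]], claw=[0.5,0,0,0,0])

```text
t: 33.15
eef_pos: [0.4529, -0.2644, 0.0633]
ee_rot: [-0.001, 0.026, 1.0, 0.0]
contact_force: [-0.5, 0.0, -1.1]
gripper_width: 0.0855
```

Request:
drive_tool(offset=[[0,0,-30],[0,0,-40],[0,0,-40],[0,0,-40],[0,0,0]], twist=[[0,0,0],[0,0,0],[0,0,0],[0,0,0],[0,0,0]], claw=[0,0,0,0,0])

```text
t: 33.65
eef_pos: [0.4563, -0.2663, 0.2202]
ee_rot: [0.005, 0.026, 1.0, -0.002]
contact_force: [0.4, -0.6, -1.4]
gripper_width: 0.0854
```

Request:
drive_tool(offset=[[0,0,0],[0,0,0]], twist=[[0,0,0],[0,0,0]], claw=[0,0])

```text
t: 33.85
eef_pos: [0.453, -0.2645, 0.2133]
ee_rot: [-0.001, 0.026, 1.0, 0.0]
contact_force: [-0.4, -0.9, -0.6]
gripper_width: 0.0857
```

```bash
python3 wr.py pics/w24.png 68 w 220 110 340 290 165 6 k 200 80 370 275 40
python3 - <<'E'
from bench import camera
import cv2
cv2.imwrite("pics/scene_end.png",camera("scene")["img"])
E
```

```text
w px [253 135] [303 241] rect [ 451.8 -265.9] [42.8 95.7] ang 87.6 circ [ 451.8 -266.1] 51.8 ell [ 448.  -265.7] [ 44.1 257.7]
k px [236 100] [324 247] rect [ 453.3 -264.9] [ 88.1 156.7] ang 87.0 circ [ 453.3 -265.3] 89.0 ell [ 455.4 -265.4] [ 89.5 490.2]
```

View pics/w24.png

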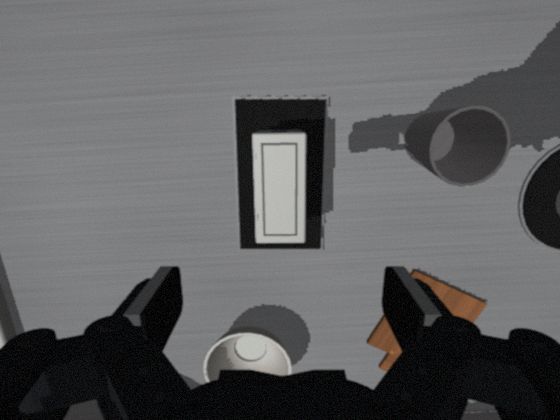

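View pics/scene_end.png

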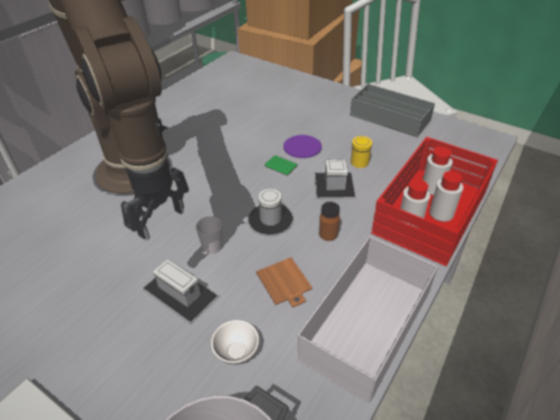

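The oblong tin is within 2 mm of its stand's centre and 1° of its sides. In the scene view all three canisters stand upright on their own stands, and the tumbler (209,234), jar (329,221) and bowl (235,342) haven't moved. I'm handing the job in.

```bash
python3 -c "
from bench import ctrl
print(ctrl.finish_job())"
```

```text
the job is handed in; nothing more can be done
None
```

All three canisters now stand on the stands of their own shape, and the job was handed in at about 34 s of the 112 s allowed. I parked the oblong tin on the board, moved the round and then the square tin to their stands, and finally set the oblong tin on its own.

| Canister | Distance from stand centre (wrist camera) | Angle to stand's sides |
|---|---|---|
| Round | about 1.5 mm | not applicable |
| Square | about 1 mm | about 0.5° |
| Oblong | about 2 mm | about 0.6° |

- **Last look:** the final scene picture shows all three upright and the gripper clear of everything. The tumbler, sauce jar and bowl look to be where they started, but I judged that by eye and did not measure them.
- **Disagreement:** the top camera put the lids up to about 5 mm off from the wrist camera. I went with the wrist camera because it matched the tool position when I gripped. No check failed.

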